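# Set the copper shoe facing the gauge pin and run it home

### The arm

A 6-joint arm with a two-finger parallel gripper is mounted at the origin on the work surface. World frame = base frame: x ahead of the robot, y to its left, z up, the work surface at z = 0. Lengths are in mm, angles in degrees, forces in N, time in s.
With the tool pointing down it reaches from about 350 to 875 mm from the base axis. Payload 15.5 kg.
Tool frame: the origin (TCP) lies at the very end of the fingers, on their centre line; the grasp point (between the pads) lies 19 mm behind it (manip.pinch_z is the distance from the TCP to the grasp point, in mm); z points along the fingers, y is the line along which they close (so a half turn about z gives the same grasp; the last joint's range is limited). The gripper opens to 85 mm and grips with 20 to 120 N. Pads are 22 mm wide; open, the fingers measure 114 mm over their backs; the gripper's body (76 mm by 85 mm) begins 54 mm behind the grasp point. The pads swing forward as they close: fully open they stand 13 mm farther back than shut.
Start: joints at [64.028, 28.281, 77.091, -0, 74.628, -5.472], TCP at [218.879, 585.421, 231.277] pointing down, gripper open.
Joint ranges: [-166.48, 166.48], [-47.26, 123.95], [12.59, 153.08], [-70.14, 250.14], [6.76, 159.57], [-176.63, 176.63]. Speed limits (degrees/s): [108.29, 108.29, 147.25, 172.46, 172.46, 172.46].

### API

Orientations are given as a 3x3 rotation matrix whose columns are the frame's x, y, z axes.
In Python, from bench import manip, optics, find_in, cut_out gives the robot as it stands. The module is installed in compiled form; this text tells all that it offers.
- The arm moves only by the tool arm_command, never from a script. Its argument "series" is a list of rows, each an object with "angular": the turn, a rotation vector about the tool's x, y, z in degrees, a list of three; "travel": the shift along the tool's x, y, z in mm, a list of three; "grip": the finger opening in mm, from 0 to 85.4. In form: [{"angular": [wx, wy, wz], "travel": [tx, ty, tz], "grip": grip}, ...]. A call has exactly 8 rows; each row shifts and turns the commanded pose from where the row before left it, along the tool's axes as they then stand; what a row does not reach is not made up. A row lasts 1/12 s, in which the tool goes at most 41.7 mm and 7.16 degrees, less where a joint would pass 70% of its speed; a pose out of reach is approached as far as the arm can. A call with a gripper value outside its range is refused whole. The fingers move at their own pace and stop on an object; "newtons" is the grip in N (left out, the last holds). Time passes only in rows, so rows that do not move let the fingers close, or fill a call up. It gives the time, the measured TCP pose, the force, the opening and the grip force at its end, in the units of the state.
- manip.observe(): the state, without advancing time (a new reading comes with each control period).
- optics.snapshot(name): name is "scene" or "top" or "wrist"; returns the picture (480x640x3 uint8, red, green, blue); there is no depth.
- optics.camera_model(name): a dict with "K" (3x3 intrinsics, pixels), "rvec" (rotation vector, rad) and "tvec" (3), from world to camera coordinates, as OpenCV has them; the wrist camera has in their place "hand_eye" (4x4, takes a point from camera to tool coordinates, whose origin is the TCP and whose axes are the flange's). Camera axes: x right, y down, z forward; pixel columns grow to the right and rows downward; lengths in mm; the calibration is good to about 2 mm. A picture is of the moment at which its call begins: read the wrist's pose just before it. camera_model takes no time and is no camera call.
- manip.job_done(): hands the job in; it is judged then, once.
Trained networks look in the newest picture that a camera, given by its name, has taken for a name from the list of things; names that differ only in an ending like _2 or _b are one class to them, and where a whole thing is asked for, a point or a joint stands for the part that bears it (a point fixed in the world has none). Each returns a list of dicts, best first, with "conf" (0 to 1); they miss things now and then, are a little off and sometimes report something else, mostly with a low value. They report only what shows in the picture. A call takes as long as a camera call. They do not tell look-alikes from the thing itself.
- find_in(label, camera): "uv" ([column, row] in pixels, amid what is visible of it).
- cut_out(label, camera): "pixels" (480x640 bool, what is visible of it) and "uv" ([column, row] in pixels, amid what is visible of it).
The state is a dict: "time_s": time; "joint_pos": joint angles; "joint_velocities": joint speeds; "joint_torque": joint torques, N m; "position": TCP position; "orientation": TCP orientation; "ft_force": force on the tool from outside, world axes, zero at the start; "torque": the same for the moment, N m; "finger_gap": finger opening in mm; "grasp_force": force on a finger pad.
Only numpy, scipy, OpenCV 4.12 (cv2) and the standard library are available. Lean on these libraries where they do the work, as an engineer would, in place of code of your own. Each camera call takes 0.05 s, during which the arm holds its last target. There are 200 camera calls.

### The job

Set the sooty copper shoe flat on the tilted white bed of the sensor carriage, against its two small stop pegs and turned so that its yellow-striped nose points straight at the blue gauge pin, and let go. Then press down on the top of the shoe's fin until the sprung bed bottoms out, hold a moment and release it, and finally slide the carriage along its rail all the way to the two brass contact pads by its orange plate, with the shoe still in place. Leave the other things on the counter where they are.

Things in the scene. Friction and masses are not known exactly. Their poses are not given: they have to be found in the camera images.
- shoe: Loose copper shoe, 0.4 kg: sooty disc 84 mm across, 22 mm thick; on it a dark steel fin to grip, 50 mm long (x), 16 mm thick (y), from 22 to 67 mm above the underside; a nose 22 mm wide, 10 to 22 mm above the underside, sticks out along +x to 67 mm from the axis, a yellow stripe on its top. Origin: centre of the underside; z up the fin. Starts flat on the counter
- shoe_nose (a point): Tip of the shoe's nose, 67 mm along the shoe's x from its axis, 16 mm above the underside; axes as the shoe's
- bed_centre (a point): Centre of the upper face of the carriage's round white bed, 114 mm across, 105 mm above the counter. z: its normal, leaning 0.5 rad from vertical to the robot's side; x up the slope; y along the rail to the brass pads. Two steel pegs, 10 mm across, 9 mm tall, stand 50.5 mm from the centre, 43 degrees either side of straight downhill: against them the shoe's axis is within 4 mm of the centre
- bed (a joint): How far the sprung bed is pressed in along its normal, m: 0 up, 0.008 bottomed; it starts to give at about 8 N in all and takes 16 N in all to bottom, the shoe's weight included; it springs back
- gauge_pin (a point): Top of the blue gauge pin, 14 mm across, standing parallel to the bed's normal, 83 mm from the bed's centre, its top 44 mm above the bed's face, on a stiff arm preset within 0.9 rad either side of straight uphill (not to be turned). z along the pin, x straight outward from the bed's axis through the pin: the shoe's nose must point this way
- carriage (a joint): Travel of the carriage along its rail, m: 0 at the loading end, 0.11 against the brass pads. It stays where it is left; moving it takes about 4 N
- push_plate (a point): Centre of the top edge of the upright orange push plate at the loading end of the carriage, 135 mm above the counter; plate 55 mm wide (x), 12 mm thick (y), 85 mm tall. y is the direction of travel towards the brass pads, x level across the rail. It stands 83 mm behind the bed's centre along y
- slide: Fixed steel dovetail slide, 150 x 400 mm footprint, lying along its y axis, with a grey end block bearing two brass contact pads at its +y end. Origin on the counter 15 mm from the footprint's middle; z up, y along the rail towards the pads
- brush: Bystander: hand brush lying on the counter
- wrench: Bystander: steel wrench lying on the counter
- cleaner: Bystander: green can, 64 mm across and 150 mm tall
- spare_pad: Bystander: loose spare brass pad, 70 x 40 x 20 mm
- roller: Bystander: upright steel roller, 40 mm across and 90 mm tall
- mug: Bystander: white mug, 80 mm across and 90 mm tall
Not all that is in view belongs to the job. Of the things like the shoe, leave any that is red; of the rest the smaller one is meant.

How it is judged (in metres and radians):
On the way, in this order (a step that is already met when the one before it is completed fails the run):
1. the shoe lies on the bed facing the gauge pin, let go, the bed up, the carriage not yet run home (distance between shoe and bed_centre below 0.009 m and angle between the z axis of shoe and the z axis of bed_centre, either way round below 0.07 rad and y of shoe_nose in the frame of gauge_pin between -0.009 and 0.009 m and x of shoe_nose in the frame of gauge_pin between -0.035 and 0 m and contact force between the fingers and shoe below 0.1 N and value of joint bed below 0.003 m and value of joint carriage below 0.08 m), for 0.2 s.
2. the shoe is pressed down by the fingers until the bed bottoms (over 6 mm of its 8 mm) (distance between shoe and bed_centre below 0.009 m and angle between the z axis of shoe and the z axis of bed_centre, either way round below 0.07 rad and y of shoe_nose in the frame of gauge_pin between -0.009 and 0.009 m and x of shoe_nose in the frame of gauge_pin between -0.035 and 0 m and value of joint bed above 0.006 m and contact force between the fingers and shoe above 2 N), for 0.2 s.
3. the shoe is released, the bed is up again and the carriage stands at the brass pads (distance between shoe and bed_centre below 0.009 m and angle between the z axis of shoe and the z axis of bed_centre, either way round below 0.07 rad and y of shoe_nose in the frame of gauge_pin between -0.009 and 0.009 m and x of shoe_nose in the frame of gauge_pin between -0.035 and 0 m and contact force between the fingers and shoe below 0.1 N and value of joint bed below 0.003 m and value of joint carriage above 0.106 m), for 0.2 s.
At the end, for the whole second after the job is handed in: The shoe lies flat (within 4 degrees) and at rest on the bed, its axis within 9 mm of the bed's centre and its nose tip within 9 mm sideways of the line from the bed's axis to the gauge pin (on the pin's side); the bed is up; the carriage is within 4 mm of its stop at the brass pads (all of step 3 and linear speed of shoe below 0.02 m/s); the robot touches nothing.
It fails at once if a bystander is moved by more than 25 mm (distance of any of brush, wrench, cleaner, spare_pad, roller, mug from where it was at the start of the episode above 0.025 m).
It also fails if it takes over 53 s, if anything falls off the work surface, if the arm or the gripper's body presses on something with over 40 N, if the wrist force passes 120 N, or if a joint passes its speed limit or range.

## Working session

There is one attempt and no reset: what is moved stays moved. The work goes in short steps, Python scripts to look and compute and a tool call to move; the robot and the scene stay as the last step left them, time stands still between calls to the robot, and variables do not carry over. Pictures are saved under pics/ and viewed, at most 10 in all, crops included, and the job is handed in when it is done.

Besides the shell and the picture viewer there is one more tool, called after ">>>" as name([rows], argument=value, ...), one row to a line, values as JSON. arm_command: Moves the arm, as the interface text tells. Its arguments: {"type":"object","properties":{"series":{"type":"array"},"newtons":{"type":"number"}},"required":["series"]}

```bash
mkdir -p pics; cat > h.py <<'E'
import numpy as np, cv2
from bench import manip, optics, find_in, cut_out
def cam(n):
    m=optics.camera_model(n); K=np.array(m["K"],float)
    R=cv2.Rodrigues(np.array(m["rvec"],float))[0]; t=np.array(m["tvec"],float).ravel()
    return K,R,t
def wcam(s):
    m=optics.camera_model("wrist"); K=np.array(m["K"],float); H=np.array(m["hand_eye"],float)
    Rt=np.array(s["orientation"]); p=np.array(s["position"])
    Rc=Rt@H[:3,:3]; c=Rt@H[:3,3]+p
    return K,Rc.T,-Rc.T@c
def ray(C,uv):
    K,R,t=C; d=R.T@np.linalg.inv(K)@[uv[0],uv[1],1]; return -R.T@t,d/np.linalg.norm(d)
def atz(C,uv,z):
    c,d=ray(C,uv); return c+d*(z-c[2])/d[2]
def proj(C,P):
    K,R,t=C; q=(R@np.atleast_2d(P).T).T+t; q=q@K.T; return q[:,:2]/q[:,2:]
def tri(Cs,uvs):
    A=0;b=0
    for C,uv in zip(Cs,uvs):
        c,d=ray(C,uv); M=np.eye(3)-np.outer(d,d); A=A+M; b=b+M@c
    return np.linalg.solve(A,b)
def save(n,img): cv2.imwrite("pics/"+n,cv2.cvtColor(img,cv2.COLOR_RGB2BGR))
E
python3 - <<'E'
from h import *
s=manip.observe(); print(s["time_s"],s["position"],manip.pinch_z)
np.set_printoptions(precision=1,suppress=True)
for n in("scene","top"):
    im=optics.snapshot(n); save(n+"0.png",im); np.save(n+"0.npy",im)
    K,R,t=cam(n); print(n,-R.T@t,K[0,0])
    for l in("shoe","bed_centre","gauge_pin","push_plate","slide","shoe_nose","brush","wrench","cleaner","spare_pad","roller","mug"):
        print(l,[(np.round(d["uv"],1),round(float(d["conf"]),2),atz(cam(n),d["uv"],0)[:2]) for d in find_in(l,n)])
E
```

```text
0.0 [218.72539118 585.08845901 230.68723364] 18.700000000000003
scene [1281.3  538.2 1198.9] 557.588208179971
shoe [(array([270.5, 181.1]), 0.88, array([ 295.5, -252.1])), (array([230.2, 256.6]), 0.82, array([ 598.4, -177.8])), (array([201.4, 218.6]), 0.76, array([ 528.2, -335.9]))]
bed_centre [(array([317.9, 279.9]), 0.82, array([542. ,  70.3]))]
gauge_pin [(array([303.4, 293.3]), 0.74, array([598.3,  60.4]))]
push_plate [(array([316.8, 296.4]), 0.56, array([588.6,  95.4]))]
slide [(array([341. , 305.3]), 0.95, array([580.2, 163.1]))]
shoe_nose [(array([204.6, 218.1]), 0.97, array([ 521.9, -329.1])), (array([270.5, 178.8]), 0.83, array([ 287., -258.])), (array([228.3, 257.8]), 0.64, array([ 604.5, -179.8]))]
brush [(array([467.3, 278.9]), 0.85, array([335.3, 409. ])), (array([341.6, 305.9]), 0.55, array([581. , 165.3]))]
wrench [(array([191.2, 290.8]), 0.64, array([ 742.6, -196. ]))]
cleaner [(array([152.6, 242.6]), 0.94, array([ 670.2, -395.6]))]
spare_pad []
roller [(array([215.5, 163.2]), 0.71, array([ 317.7, -449.3]))]
mug [(array([513.6, 316.2]), 0.7, array([384.9, 552.7])), (a
[... 554 characters left out ...]
 array([607.4, 102.4]))]
slide [(array([294.1, 213.7]), 0.71, array([584.7, 158.4]))]
shoe_nose [(array([413.2, 210.3]), 0.97, array([ 603.4, -175.3])), (array([438.8, 319.9]), 0.92, array([ 300.6, -250.4])), (array([465.6, 236.6]), 0.77, array([ 533.4, -322.8]))]
brush [(array([198.1, 300. ]), 0.63, array([337.3, 416.9]))]
wrench [(array([423.8, 161.7]), 0.62, array([ 742.3, -203.3]))]
cleaner [(array([385.6, 292. ]), 0.75, array([ 373.3, -102. ])), (array([481.8, 164.5]), 0.59, array([ 738.7, -367.1]))]
spare_pad [(array([387. , 291.5]), 0.77, array([ 374.8, -105.9]))]
roller [(array([509.4, 302.1]), 0.95, array([ 354.8, -445.4]))]
mug [(array([143.7, 271. ]), 0.91, array([413.3, 571.6]))]
```

```bash
python3 - <<'E'
import numpy as np,cv2
from h import save
t=np.load("top0.npy"); s=np.load("scene0.npy")
a=cv2.resize(t[140:345,255:535],(800,586),interpolation=3)
b=cv2.resize(s[150:350,150:400],(750,600),interpolation=3)
save("a1.png",a); save("b1.png",b)
E
```

```text
(no output)
```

View pics/a1.png

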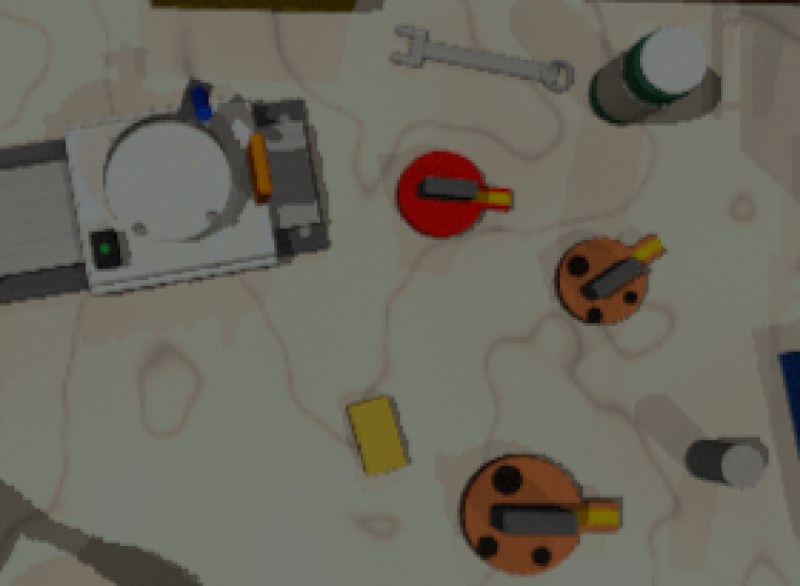

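View pics/b1.png

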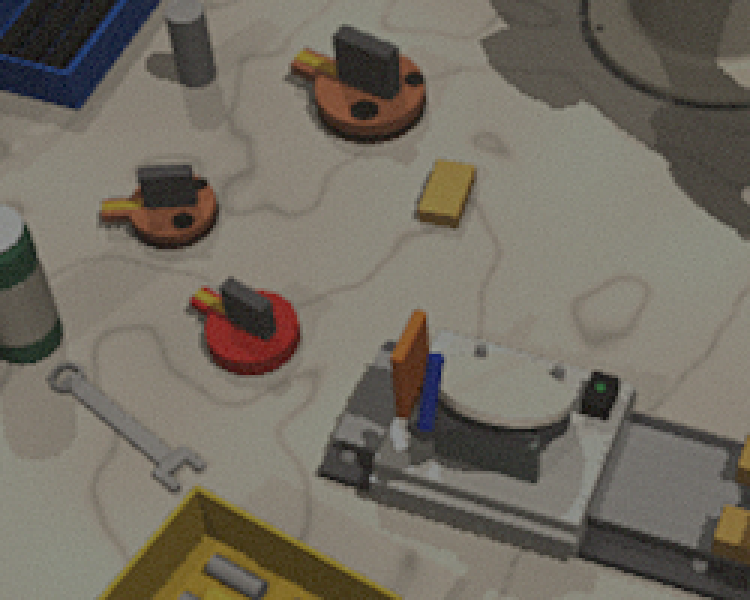

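Candidates for the shoe in the top image are red at (410,210), small copper at (467,238) and large copper at (437,322). The red one is ruled out and the small copper one is my choice. The pegs are at about (304,220) and (329,215), and the pin top is at about (327,180).

```bash
python3 - <<'E'
from h import *
np.set_printoptions(precision=2,suppress=True)
T=cam("top");S=cam("scene")
P={"pegL":((303.7,219.8),(335.7,273.3)),"pegR":((329.2,215.3),(310,266.7)),"pin":((327.5,180),(294.7,268.7)),"bed":((313.8,203),(318.3,278.3)),
"finSmall":((255+.35*622,140+.35*275),(150+165/3,150+172/3)),"discsmall":((466,238.4),(150+175/3,150+205/3))}
for k,(a,b) in P.items():
    X=tri([T,S],[a,b]); print(k,X,proj(T,X)-a,proj(S,X)-b)
print(atz(T,P["discsmall"][0],22))
print(optics.camera_model("wrist")); s=manip.observe(); print(np.array(s["orientation"]),s["joint_pos"])
im=np.load("top0.npy")
x0,y0=440,210
save("c1.png",cv2.resize(im[y0:y0+55,x0:x0+60],(600,550),interpolation=3))
# yellow stripe & disc masks of small shoe
hsv=cv2.cvtColor(im,cv2.COLOR_RGB2HSV)[y0:y0+55,x0:x0+60]
m=(hsv[...,1]>110)&(hsv[...,2]>40)
yel=m&(hsv[...,0]>20)&(hsv[...,0]<35); cop=m&(hsv[...,0]<20)
for n,q in(("yel",yel),("cop",cop)):
    v,u=np.nonzero(q); print(n,len(u),u.mean()+x0,v.mean()+y0, u.min()+x0,u.max()+x0,v.min()+y0,v.max()+y0)
E
```

```text
pegL [557.86 129.76  88.45] [[-0.94  0.47]] [[-1.1  -0.05]]
pegR [571.74  63.35  86.5 ] [[-0.87  0.45]] [[-1.02 -0.07]]
pin [648.56  71.24 170.3 ] [[-1.07  0.57]] [[-1.27 -0.11]]
bed [600.76 104.86 100.36] [[-1.12  0.57]] [[-1.34 -0.09]]
finSmall [ 527.47 -318.22   58.3 ] [[-2.05  1.03]] [[-2.08 -0.47]]
discsmall [ 525.27 -316.28   10.85] [[-1.56  0.79]] [[-1.62 -0.34]]
[ 526.77 -317.12   22.  ]
{'K': array([[404.34,   0.  , 322.09],
       [  0.  , 404.34, 241.5 ],
       [  0.  ,   0.  ,   1.  ]]), 'hand_eye': array([[   0.  ,   -0.96,   -0.28,   72.94],
       [   1.  ,    0.  ,    0.  ,    1.1 ],
       [  -0.  ,   -0.28,    0.96, -142.76],
       [   0.  ,    0.  ,    0.  ,    1.  ]])}
[[-0.94  0.35 -0.  ]
 [ 0.35  0.94 -0.  ]
 [ 0.   -0.   -1.  ]] [64.03 28.28 77.09  0.   74.63 -5.47]
yel 40 480.8 227.15 475 485 223 230
cop 543 465.4401473296501 237.04235727440147 450 487 222 252
```

View pics/c1.png

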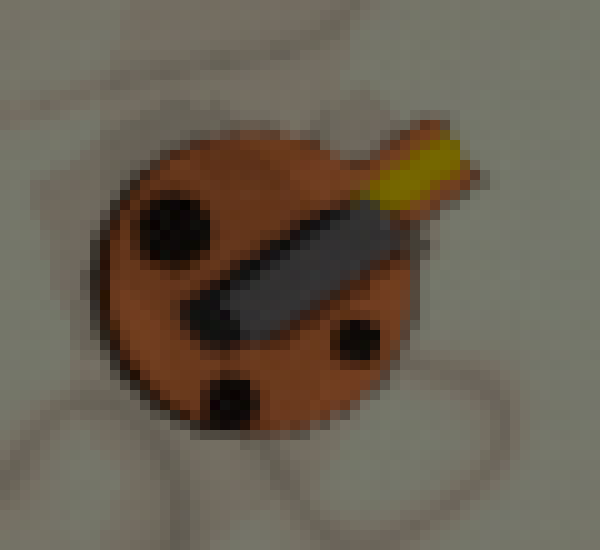

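The crop confirms the small copper shoe, with its nose pointing up and to the right (yellow stripe at about (481,227)). Next is a wrist view of the carriage.

```bash
cat >> h.py <<'E'
from scipy.spatial.transform import Rotation as Ro
np.set_printoptions(precision=2,suppress=True)
def plan(p,R,n,p0=None,R0=None):
    s=manip.observe()
    if p0 is None: p0=np.array(s["position"])
    if R0 is None: R0=np.array(s["orientation"])
    w=Ro.from_matrix(R0.T@R).as_rotvec(degrees=True)/n
    d=Ro.from_rotvec(w,degrees=True).as_matrix()
    A=sum(np.linalg.matrix_power(d,i) for i in range(n))
    t=np.linalg.solve(A,R0.T@(np.array(p)-p0))
    print("rows",n,"ang",w.round(2),"trav",t.round(2),"|t|",np.linalg.norm(t).round(1),"|w|",np.linalg.norm(w).round(2))
def Rot(z,x):
    z=np.array(z,float)/np.linalg.norm(z); x=np.array(x,float); x=x-z*(x@z); x/=np.linalg.norm(x)
    return np.column_stack([x,np.cross(z,x),z])
E
python3 - <<'E'
from h import *
plan([565,85,330],Rot([0,0,-1],[-.979,-.205,0]),16)
E
```

```text
rows 16 ang [-0.   -0.   -2.02] trav [-24.78 -29.51  -6.17] |t| 39.0 |w| 2.02
```

>>> arm_command([
  {"angular": [0, 0, -2], "travel": [-24.8, -29.5, -6.2], "grip": 85},
  {"angular": [0, 0, -2], "travel": [-24.8, -29.5, -6.2], "grip": 85},
  {"angular": [0, 0, -2], "travel": [-24.8, -29.5, -6.2], "grip": 85},
  {"angular": [0, 0, -2], "travel": [-24.8, -29.5, -6.2], "grip": 85},
  {"angular": [0, 0, -2], "travel": [-24.8, -29.5, -6.2], "grip": 85},
  {"angular": [0, 0, -2], "travel": [-24.8, -29.5, -6.2], "grip": 85},
  {"angular": [0, 0, -2], "travel": [-24.8, -29.5, -6.2], "grip": 85},
  {"angular": [0, 0, -2], "travel": [-24.8, -29.5, -6.2], "grip": 85},
])

```text
time_s: 1.97
position: [356.6, 308.8, 281.4]
orientation: [[-0.997, 0.076, 0.0], [0.076, 0.997, 0.0], [-0.0, 0.0, -1.0]]
ft_force: [1.3, 0.5, -0.1]
finger_gap: 85.1
grasp_force: 0.0
```

>>> arm_command([
  {"angular": [0, 0, -2], "travel": [-24.8, -29.5, -6.2], "grip": 85},
  {"angular": [0, 0, -2], "travel": [-24.8, -29.5, -6.2], "grip": 85},
  {"angular": [0, 0, -2], "travel": [-24.8, -29.5, -6.2], "grip": 85},
  {"angular": [0, 0, -2], "travel": [-24.8, -29.5, -6.2], "grip": 85},
  {"angular": [0, 0, -2], "travel": [-24.8, -29.5, -6.2], "grip": 85},
  {"angular": [0, 0, -2], "travel": [-24.8, -29.5, -6.2], "grip": 85},
  {"angular": [0, 0, -2], "travel": [-24.8, -29.5, -6.2], "grip": 85},
  {"angular": [0, 0, -2], "travel": [-24.8, -29.5, -6.2], "grip": 85},
])

```text
time_s: 2.63
position: [565.1, 82.2, 331.0]
orientation: [[-0.98, -0.201, 0.0], [-0.201, 0.98, 0.0], [-0.0, -0.0, -1.0]]
ft_force: [-0.0, 0.8, 0.3]
finger_gap: 84.8
grasp_force: 0.0
```

```bash
python3 - <<'E'
from h import *
import pickle
s=manip.observe(); im=optics.snapshot("wrist"); print(s["time_s"],s["position"],np.array(s["orientation"]),s["joint_velocities"])
pickle.dump((s,im),open("w1.pkl","wb")); save("w1.png",im)
for l in("bed_centre","gauge_pin","push_plate","slide"):
    print(l,[(np.round(d["uv"],1),round(float(d["conf"]),2)) for d in find_in(l,"wrist")])
E
```

```text
2.6333 [565.09  82.24 331.02] [[-0.98 -0.2   0.  ]
 [-0.2   0.98  0.  ]
 [-0.   -0.   -1.  ]] [-32.56  23.98 -47.78   0.25  23.47 -56.36]
bed_centre [(array([337.2, 245.7]), 0.81)]
gauge_pin [(array([303.9, 311.4]), 0.71), (array([182.1,   2.4]), 0.38)]
push_plate [(array([333.8, 227.4]), 0.7)]
slide [(array([388.9, 221.1]), 0.71)]
```

View pics/w1.png

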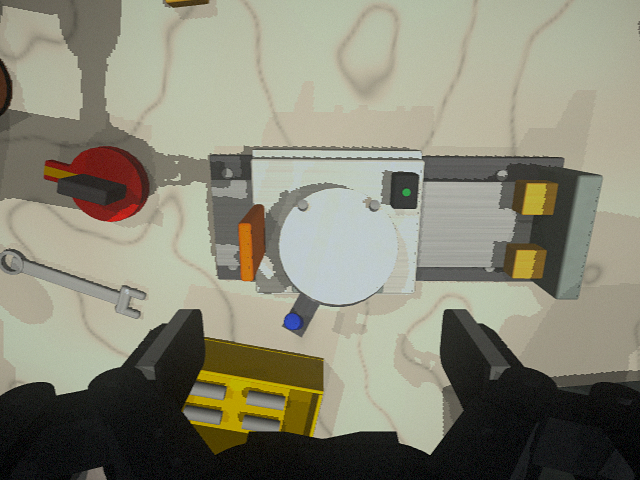

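The wrist image shows the bed centred near (337,245), pegs at (303,206) and (374,206), and the blue pin top at (292,322). The plate is at (250,243) and the pads are on the right. I'll take a second view on the way to the shoe.

>>> arm_command([
  {"angular": [0, 0, 0], "travel": [5.7, -27.9, 0], "grip": 85},
  {"angular": [0, 0, 0], "travel": [5.7, -27.9, 0], "grip": 85},
  {"angular": [0, 0, 0], "travel": [5.7, -27.9, 0], "grip": 85},
  {"angular": [0, 0, 0], "travel": [5.7, -27.9, 0], "grip": 85},
  {"angular": [0, 0, 0], "travel": [5.7, -27.9, 0], "grip": 85},
  {"angular": [0, 0, 0], "travel": [0, 0, 0], "grip": 85},
  {"angular": [0, 0, 0], "travel": [0, 0, 0], "grip": 85},
  {"angular": [0, 0, 0], "travel": [0, 0, 0], "grip": 85},
])

```text
time_s: 3.55
position: [563.5, -57.1, 330.5]
orientation: [[-0.98, -0.2, -0.0], [-0.2, 0.98, 0.0], [0.0, 0.0, -1.0]]
ft_force: [-0.3, -0.2, 0.3]
finger_gap: 85.1
grasp_force: 0.0
```

```bash
python3 - <<'E'
from h import *
import pickle
s=manip.observe(); im=optics.snapshot("wrist"); print(s["time_s"],s["position"],s["joint_velocities"])
pickle.dump((s,im),open("w2.pkl","wb")); save("w2.png",im)
h=np.radians(126)
plan([515,-301,200],Rot([0,0,-1],[np.cos(h),np.sin(h),0]),14)
E
```

```text
3.55 [563.46 -57.14 330.52] [ 0.65  0.08 -0.27 -0.02  0.07 -0.13]
rows 14 ang [ 0.   -0.    4.68] trav [ -2.49 -18.62   9.32] |t| 21.0 |w| 4.68
```

View pics/w2.png

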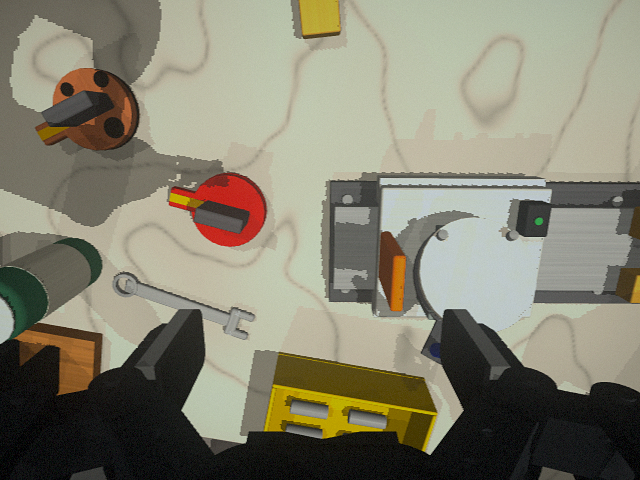

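The second view shows the pegs at (442,236) and (512,236), with the pin half hidden behind a finger. The shoe is at upper left (95,108). I'll move over it now.

>>> arm_command([
  {"angular": [0, 0, 4.7], "travel": [-2.5, -18.6, 9.3], "grip": 85},
  {"angular": [0, 0, 4.7], "travel": [-2.5, -18.6, 9.3], "grip": 85},
  {"angular": [0, 0, 4.7], "travel": [-2.5, -18.6, 9.3], "grip": 85},
  {"angular": [0, 0, 4.7], "travel": [-2.5, -18.6, 9.3], "grip": 85},
  {"angular": [0, 0, 4.7], "travel": [-2.5, -18.6, 9.3], "grip": 85},
  {"angular": [0, 0, 4.7], "travel": [-2.5, -18.6, 9.3], "grip": 85},
  {"angular": [0, 0, 4.7], "travel": [-2.5, -18.6, 9.3], "grip": 85},
  {"angular": [0, 0, 4.7], "travel": [-2.5, -18.6, 9.3], "grip": 85},
])

```text
time_s: 4.27
position: [571.2, -204.9, 255.6]
orientation: [[-0.897, 0.442, 0.0], [0.442, 0.897, 0.0], [-0.0, 0.0, -1.0]]
ft_force: [-0.6, -0.0, -0.1]
finger_gap: 85.2
grasp_force: 0.0
```

>>> arm_command([
  {"angular": [0, 0, 4.7], "travel": [-2.5, -18.6, 9.3], "grip": 85},
  {"angular": [0, 0, 4.7], "travel": [-2.5, -18.6, 9.3], "grip": 85},
  {"angular": [0, 0, 4.7], "travel": [-2.5, -18.6, 9.3], "grip": 85},
  {"angular": [0, 0, 4.7], "travel": [-2.5, -18.6, 9.3], "grip": 85},
  {"angular": [0, 0, 4.7], "travel": [-2.5, -18.6, 9.3], "grip": 85},
  {"angular": [0, 0, 4.7], "travel": [-2.5, -18.6, 9.3], "grip": 85},
  {"angular": [0, 0, 0], "travel": [0, 0, 0], "grip": 85},
  {"angular": [0, 0, 0], "travel": [0, 0, 0], "grip": 85},
])

```text
time_s: 4.93
position: [514.7, -301.1, 200.0]
orientation: [[-0.584, 0.812, -0.001], [0.812, 0.584, 0.001], [0.001, -0.0, -1.0]]
ft_force: [0.8, 0.1, 0.5]
finger_gap: 85.1
grasp_force: 0.0
```

```bash
python3 - <<'E'
from h import *
import pickle
s=manip.observe(); im=optics.snapshot("wrist"); print(s["time_s"],s["position"],s["joint_velocities"],s["joint_pos"])
pickle.dump((s,im),open("w3.pkl","wb")); save("w3.png",im)
E
```

```text
4.9333 [ 514.72 -301.14  200.  ] [ 1.23 -0.41 -1.26  0.23  0.41 -1.02] [-36.07  27.79  83.47   0.01  68.8  -71.82]
```

View pics/w3.png

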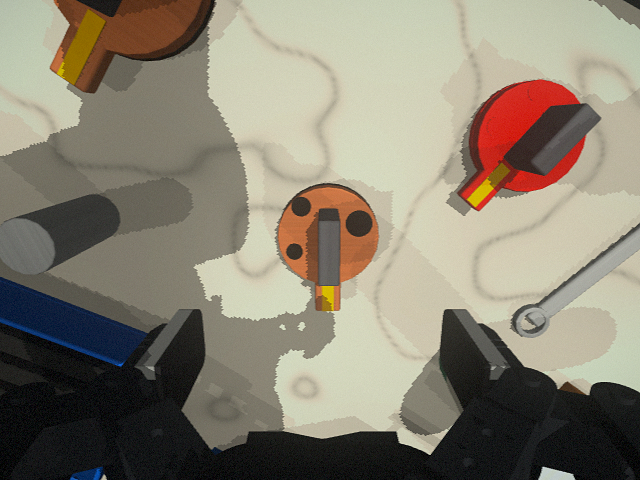

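The shoe is centred at (328,233) with its nose at (327,310), almost exactly aligned with the tool. I'll fit the shoe and the carriage numerically and check with an overlay.

```bash
cat > fit.py <<'E'
from h import *
import pickle
from scipy.optimize import least_squares
(s1,i1),(s2,i2),(s3,i3)=[pickle.load(open(f"w{k}.pkl","rb")) for k in(1,2,3)]
W1,W2,W3=wcam(s1),wcam(s2),wcam(s3); T=cam("top"); S=cam("scene")
# s1 was moving, so allow a shift of w1's pose
def bedR(yaw,tilt=.5):
    y=np.array([-np.sin(yaw),np.cos(yaw),0]); h=np.array([np.cos(yaw),np.sin(yaw),0])
    x=h*np.cos(tilt)+np.array([0,0,np.sin(tilt)]); return np.column_stack([x,y,np.cross(x,y)])
a=np.linspace(0,2*np.pi,181)
def model(q):
    c=q[:3];R=bedR(q[3]); g=np.radians(43)
    peg=[c+R@[-50.5*np.cos(g),k*50.5*np.sin(g),9] for k in(1,-1)]
    pin=c+R@[83*np.cos(q[4]),83*np.sin(q[4]),44]
    rim=c+np.c_[57*np.cos(a),57*np.sin(a),0*a]@R.T
    return peg,pin,rim,R
if __name__=="__main__":
    def res(q):
        peg,pin,rim,R=model(q); r=[]
        d=np.append(q[5:7],0)
        p1=lambda P:proj(W1,P-d)
        e=p1(rim); r+=[e[:,0].min()-279,e[:,0].max()-397.5,e[:,1].max()-305]
        r+=list((p1(np.array(peg))-[[374.5,205.5],[303,205.5]]).ravel()); r+=list((p1(pin)-[[291,321]]).ravel())
        e=proj(W2,rim); r+=[e[:,0].min()-414.5]
        r+=list((proj(W2,np.array(peg))-[[512,236],[442,235.5]]).ravel())
        r+=list(1.*(proj(T,np.array(peg+[pin]))-[[303.7,219.8],[329.2,215.3],[327.5,180]]).ravel())
        r+=list(1.*(proj(S,np.array(peg+[pin]))-[[335.7,273.3],[310,266.7],[294.7,268.7]]).ravel())
        r+=list(q[5:7]/2)
        return np.array(r)
    f=least_squares(res,[600,105,105,.2,-.6,0,0],loss="soft_l1"); q=f.x
    print("bed",q[:3],"yaw",np.degrees(q[3]),"theta",np.degrees(q[4]),"shift",q[5:]); print(res(q).round(1)); np.save("bed.npy",q)
    # shoe
    hsv=cv2.cvtColor(i3,cv2.COLOR_RGB2HSV)
    m=((hsv[...,0]<25)&(hsv[...,1]>100)&(hsv[...,2]>70)).astype(np.uint8); m[:170]=0;m[330:]=0;m[:,:260]=0;m[:,395:]=0
    cn=max(cv2.findContours(m,0,1)[0],key=cv2.contourArea)[:,0].astype(np.float32)
    print("bbox",cn.min(0),cn.max(0)); up=cn[cn[:,1]<275]; hull=cv2.convexHull(up)
    el=cv2.fitEllipse(hull); print(el); np_=cn[cn[:,1]>295]; nu=(np_[:,0].min()+np_[:,0].max())/2; print("nose",nu,cn[:,1].max(),np_[:,0].min(),np_[:,0].max())
    C=atz(W3,el[0],22); N=atz(W3,(nu,cn[:,1].max()),18); F=atz(W3,(329,247),67)
    print("disc",C,"nose",N,"len",np.linalg.norm((N-C)[:2]),"head",np.degrees(np.arctan2(*(N-C)[1::-1])),"fin",F)
    # heights from w2+w3: fin top corners near tail / nose ends (by eye)
    ov=i1.copy(); peg,pin,rim,R=model(q); d=np.append(q[5:7],0)
    ov=cv2.resize(ov[140:340,200:440],(720,600),interpolation=2)
    for P in list(rim[::3])+peg+[pin]:
        u,v=(proj(W1,P-d)[0]-[200,140])*3; cv2.circle(ov,(int(u),int(v)),2,(255,0,255),-1)
    save("ov1.png",ov)
E
python3 fit.py
```

```text
bed [601.75 105.78 101.91] yaw 11.034273464264489 theta -29.354804648556023 shift [ 0.23 -0.82]
[-0.   0.   0.1  0.1  0.5 -0.2 -0.2 -0.  -0.3  3.2 -0.5 -0.2 -0.7 -0.3
 -2.1 -0.2 -1.4 -0.  -2.1 -0.9 -0.4 -0.1 -0.7 -1.  -1.  -0.2  0.1 -0.4]
bbox [278. 185.] [378. 310.]
((327.7345886230469, 234.103759765625), (99.02523040771484, 100.46663665771484), 82.2773666381836)
nose 327.0 310.0 315.0 339.0
disc [ 528.02 -310.13   22.  ] nose [ 568.97 -367.51   18.  ] len 70.49870221139945 head -54.48955410875963 fin [ 526.55 -307.69   67.  ]
```

View pics/ov1.png

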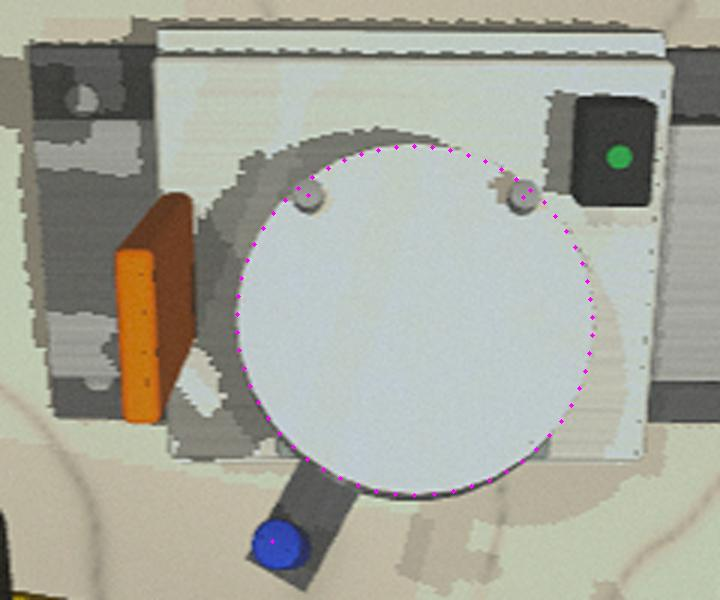

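The overlay fits the rim, pegs and pin well. The shoe's axis is near (528,-310), heading -54.5°, which matches the tool. I'll grasp it.

>>> arm_command([
  {"angular": [0, 0, 0], "travel": [-2.5, 0.9, 24], "grip": 85},
  {"angular": [0, 0, 0], "travel": [-2.5, 0.9, 24], "grip": 85},
  {"angular": [0, 0, 0], "travel": [-2.5, 1, 24], "grip": 85},
  {"angular": [0, 0, 0], "travel": [-2.5, 0.9, 24], "grip": 85},
  {"angular": [0, 0, 0], "travel": [-2.5, 0.9, 24], "grip": 85},
  {"angular": [0, 0, 0], "travel": [-2.5, 1, 24], "grip": 85},
  {"angular": [0, 0, 0], "travel": [0, 0, 0], "grip": 85},
  {"angular": [0, 0, 0], "travel": [0, 0, 0], "grip": 85},
])

```text
time_s: 5.65
position: [528.6, -309.7, 56.2]
orientation: [[-0.585, 0.811, -0.001], [0.811, 0.585, 0.001], [0.001, -0.0, -1.0]]
ft_force: [0.5, 0.1, 0.8]
finger_gap: 84.9
grasp_force: 0.0
```

>>> arm_command([
  {"angular": [0, 0, 0], "travel": [0, 0, 8], "grip": 60},
  {"angular": [0, 0, 0], "travel": [0, 0, 8], "grip": 50},
  {"angular": [0, 0, 0], "travel": [0, 0, 7], "grip": 40},
  {"angular": [0, 0, 0], "travel": [0, 0, 0], "grip": 30},
  {"angular": [0, 0, 0], "travel": [0, 0, 0], "grip": 10},
  {"angular": [0, 0, 0], "travel": [0, 0, 0], "grip": 10},
  {"angular": [0, 0, 0], "travel": [0, 0, 0], "grip": 10},
  {"angular": [0, 0, 0], "travel": [0, 0, 0], "grip": 10},
], newtons=50)

```text
time_s: 6.32
position: [528.2, -311.0, 33.5]
orientation: [[-0.583, 0.812, 0.0], [0.812, 0.583, -0.0], [-0.0, 0.0, -1.0]]
ft_force: [-0.7, 0.4, -0.3]
finger_gap: 15.5
grasp_force: 52.7
```

Gripped (gap 15.5 mm, 52.7 N). Lifting and planning the transfer.

>>> arm_command([
  {"angular": [0, 0, 0], "travel": [0, 0, -10], "grip": 10},
  {"angular": [0, 0, 0], "travel": [0, 0, -30], "grip": 10},
  {"angular": [0, 0, 0], "travel": [0, 0, -35], "grip": 10},
  {"angular": [0, 0, 0], "travel": [0, 0, -35], "grip": 10},
  {"angular": [0, 0, 0], "travel": [0, 0, -35], "grip": 10},
  {"angular": [0, 0, 0], "travel": [0, 0, -35], "grip": 10},
  {"angular": [0, 0, 0], "travel": [0, 0, -30], "grip": 10},
  {"angular": [0, 0, 0], "travel": [0, 0, 0], "grip": 10},
])

```text
time_s: 6.98
position: [530.1, -312.2, 250.6]
orientation: [[-0.584, 0.812, 0.008], [0.812, 0.584, -0.006], [-0.009, 0.003, -1.0]]
ft_force: [1.2, -0.4, -1.8]
finger_gap: 15.4
grasp_force: 52.5
```

```bash
sed -i "s/e\[:,0\].min()-414.5\]/0*e[:,0].min()]/" fit.py; python3 fit.py | head -4; cat > go.py <<'E'
from h import *; from fit import bedR
q=np.load("bed.npy"); B=bedR(q[3]); c=q[:3]; n=B[:,2]
nose=B@[np.cos(q[4]),np.sin(q[4]),0]
RT=Rot(-n,-nose); G=33.3
def tcp(h,dx=-2.5,dy=0,g=G): return c+B@[dx,dy,h+g]
E
python3 - <<'E'
from go import *
s=manip.observe(); print(s["position"],s["finger_gap"],s["grasp_force"])
print("nose",nose,"n",n,"target",tcp(60))
plan(tcp(60),RT,16)
E
```

```text
bed [601.67 106.34 101.87] yaw 11.258825673187642 theta -29.58287848848715 shift [ 0.14 -0.35]
[ 0.1  0.1  0.1  0.   0.3 -0.3 -0.  -0.  -0.4  0.  -0.  -0.4 -0.3 -0.2
 -2.2 -0.1 -1.6 -0.1 -2.3 -0.9 -0.2 -0.1 -0.5 -0.9 -0.8 -0.1  0.1 -0.2]
bbox [278. 185.] [378. 310.]
[ 530.12 -312.25  250.56] 15.351307327180006 52.53578424453735
nose [ 0.84 -0.34  0.42] n [-0.47 -0.09  0.88] target [555.65  97.18 182.55]
rows 16 ang [-1.34 -1.19 -2.2 ] trav [15.39 20.87  4.33] |t| 26.3 |w| 2.84
```

```bash
python3 - <<'E'
from go import *
plan(tcp(90),RT,16)
E
```

```text
rows 16 ang [-1.34 -1.19 -2.2 ] trav [15.68 20.46  2.51] |t| 25.9 |w| 2.84
```

>>> arm_command([
  {"angular": [-1.34, -1.19, -2.2], "travel": [15.7, 20.5, 2.5], "grip": 10},
  {"angular": [-1.34, -1.19, -2.2], "travel": [15.7, 20.5, 2.5], "grip": 10},
  {"angular": [-1.34, -1.19, -2.2], "travel": [15.7, 20.5, 2.5], "grip": 10},
  {"angular": [-1.34, -1.19, -2.2], "travel": [15.7, 20.5, 2.5], "grip": 10},
  {"angular": [-1.34, -1.19, -2.2], "travel": [15.7, 20.5, 2.5], "grip": 10},
  {"angular": [-1.34, -1.19, -2.2], "travel": [15.7, 20.5, 2.5], "grip": 10},
  {"angular": [-1.34, -1.19, -2.2], "travel": [15.7, 20.5, 2.5], "grip": 10},
  {"angular": [-1.34, -1.19, -2.2], "travel": [15.7, 20.5, 2.5], "grip": 10},
])

```text
time_s: 7.65
position: [562.5, -106.4, 225.8]
orientation: [[-0.78, 0.575, 0.248], [0.596, 0.803, 0.013], [-0.191, 0.158, -0.969]]
ft_force: [1.2, 0.6, -2.0]
finger_gap: 15.2
grasp_force: 52.3
```

>>> arm_command([
  {"angular": [-1.34, -1.19, -2.2], "travel": [15.7, 20.5, 2.5], "grip": 10},
  {"angular": [-1.34, -1.19, -2.2], "travel": [15.7, 20.5, 2.5], "grip": 10},
  {"angular": [-1.34, -1.19, -2.2], "travel": [15.7, 20.5, 2.5], "grip": 10},
  {"angular": [-1.34, -1.19, -2.2], "travel": [15.7, 20.5, 2.5], "grip": 10},
  {"angular": [-1.34, -1.19, -2.2], "travel": [15.7, 20.5, 2.5], "grip": 10},
  {"angular": [-1.34, -1.19, -2.2], "travel": [15.7, 20.5, 2.5], "grip": 10},
  {"angular": [-1.34, -1.19, -2.2], "travel": [15.7, 20.5, 2.5], "grip": 10},
  {"angular": [-1.34, -1.19, -2.2], "travel": [15.7, 20.5, 2.5], "grip": 10},
])

```text
time_s: 8.32
position: [538.5, 97.7, 204.2]
orientation: [[-0.849, 0.254, 0.464], [0.335, 0.937, 0.1], [-0.409, 0.24, -0.88]]
ft_force: [0.5, 0.0, -3.1]
finger_gap: 15.4
grasp_force: 52.3
```

>>> arm_command([
  {"angular": [0, 0, 0], "travel": [0, 0, 0], "grip": 10},
  {"angular": [0, 0, 0], "travel": [0, 0, 10], "grip": 10},
  {"angular": [0, 0, 0], "travel": [0, 0, 15], "grip": 10},
  {"angular": [0, 0, 0], "travel": [0, 0, 10], "grip": 10},
  {"angular": [0, 0, 0], "travel": [0, 0, 0], "grip": 10},
  {"angular": [0, 0, 0], "travel": [0, 0, 0], "grip": 10},
  {"angular": [0, 0, 0], "travel": [0, 0, 0], "grip": 10},
  {"angular": [0, 0, 0], "travel": [0, 0, 0], "grip": 10},
])

```text
time_s: 8.98
position: [555.4, 99.7, 173.5]
orientation: [[-0.849, 0.257, 0.463], [0.337, 0.936, 0.099], [-0.408, 0.24, -0.881]]
ft_force: [0.6, 0.6, -2.4]
finger_gap: 15.3
grasp_force: 52.3
```

```bash
python3 - <<'E'
from go import *
import pickle
s=manip.observe(); im=optics.snapshot("wrist"); sc=optics.snapshot("scene")
pickle.dump((s,im,sc),open("w4.pkl","wb"))
p=np.array(s["position"]);R=np.array(s["orientation"])
print(p,s["finger_gap"],s["joint_velocities"]); print(R); print("target",tcp(55)); print("rel bed",B.T@(p-c)-[0,0,G])
plan(tcp(55),RT,2)
W=wcam(s); o=im.copy()
o=im
X=lambda q_: p+R@np.array(q_)
# expected shoe outline: tool x=-nose, z down
a=np.linspace(0,2*np.pi,60)
pts=[X([42*np.cos(t),42*np.sin(t),G-22]) for t in a]+[X([-67,y,G-22]) for y in(-11,0,11)]+[X([-25,y,G-67]) for y in(-8,8)]+[X([25,y,G-67]) for y in(-8,8)]
for P in pts:
    u,v=proj(W,P)[0]; cv2.circle(o,(int(round(u)),int(round(v))),1,(0,255,0),-1)
from fit import model
peg,pin,rim,_=model(q)
for P in list(rim[::4])+peg+[pin]:
    u,v=proj(W,P)[0]; cv2.circle(o,(int(round(u)),int(round(v))),1,(255,0,255),-1)
save("w4.png",o[60:480])
E
```

```text
[555.41  99.73 173.53] 15.250646551208911 [ 0.25 -0.2   0.1  -0.03 -0.13 -0.01]
[[-0.85  0.26  0.46]
 [ 0.34  0.94  0.1 ]
 [-0.41  0.24 -0.88]]
target [558.    97.65 178.16]
rel bed [-6.59  2.54 51.96]
rows 2 ang [ 0.06 -0.26 -0.07] trav [-2.42 -0.16 -1.5 ] |t| 2.9 |w| 0.28
```

View pics/w4.png

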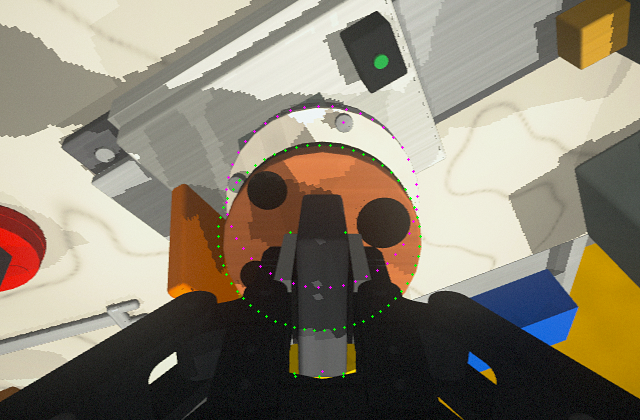

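The pegs and rim overlay the real ones (343,123) and (238,182), so the bed estimate is good. The held disc's edge sits a few pixels inside the expected outline, so I'll fit the in-hand offset.

```bash
python3 - <<'E'
from go import *
import pickle
from scipy.optimize import least_squares
s,im,sc=pickle.load(open("w4.pkl","rb")); W=wcam(s); p=np.array(s["position"]);R=np.array(s["orientation"])
hsv=cv2.cvtColor(im,cv2.COLOR_RGB2HSV)
m=((hsv[...,0]<14)&(hsv[...,1]>90)&(hsv[...,2]>45)).astype(np.uint8); m[:195]=0;m[345:]=0;m[:,:205]=0;m[:,440:]=0
# exclude orange plate on the left: saturation very high
pts=[]
for v in range(214,330,2):
    u=np.nonzero(m[v])[0]
    if len(u)<4: continue
    pts.append((u.max(),v,1))
    if v<245: pts.append((u.min(),v,0))
for u in range(262,385,3):
    v=np.nonzero(m[:,u])[0]; pts.append((u,v.min(),2))
print([(a,b) for a,b,k in pts if k==1][::8],[(a,b) for a,b,k in pts if k==0][::4],[(a,b) for a,b,k in pts if k==2][::6])
P=np.array([x[:2] for x in pts],float)+[0,0]
def res(x,full=True):
    r=[]
    for uv in P:
        c0,d=ray(W,uv); o=R.T@(c0-p); dd=R.T@d; t=(x[2]-o[2])/dd[2]; h=o+t*dd
        r.append(np.hypot(h[0]-x[0],h[1]-x[1])-42)
    return np.array(r)
f=least_squares(res,[0,0,11],loss="soft_l1",f_scale=.5); print("tx,ty,ztop",f.x,"G",f.x[2]+22,"rms",np.sqrt(np.mean(res(f.x)**2)))
f2=least_squares(lambda x:res([x[0],x[1],11.3]),[0,0],loss="soft_l1",f_scale=.5);print("fixed z",f2.x,np.sqrt(np.mean(res([*f2.x,11.3])**2)))
for k in range(0,len(P),9): print(P[k],res(f.x)[k].round(1),end=" ")
E
```

```text
[(np.int64(361), 214), (np.int64(387), 230), (np.int64(401), 246), (np.int64(411), 262), (np.int64(417), 278), (np.int64(420), 294), (np.int64(420), 310), (np.int64(416), 326)] [(np.int64(283), 214), (np.int64(267), 222), (np.int64(257), 230), (np.int64(249), 238)] [(262, np.int64(226)), (280, np.int64(216)), (298, np.int64(208)), (316, np.int64(206)), (334, np.int64(207)), (352, np.int64(210)), (370, np.int64(218))]
tx,ty,ztop [-1.67  0.99 15.17] G 37.169584632050324 rms 0.3939412514261415
fixed z [-0.93  0.28] 0.5231827976695933
[361. 214.] 0.2 [267. 222.] -0.1 [389. 232.] -0.2 [247. 240.] -0.6 [406. 254.] -0.7 [415. 272.] -0.4 [419. 290.] -0.2 [420. 308.] 0.4 [416. 326.] 0.5 [283. 214.] -0.1 [310. 207.] 0.1 [337. 208.] -0.0 [364. 215.] 0.3
```

```bash
python3 - <<'E'
from go import *
plan(tcp(12,-2.1,.6),RT,6)
E
```

```text
rows 6 ang [ 0.02 -0.09 -0.02] trav [-0.85  0.06  6.67] |t| 6.7 |w| 0.09
```

>>> arm_command([
  {"angular": [0, -0.1, 0], "travel": [-0.9, 0.1, 6.7], "grip": 10},
  {"angular": [0, -0.1, 0], "travel": [-0.9, 0.1, 6.7], "grip": 10},
  {"angular": [0, -0.1, 0], "travel": [-0.9, 0.1, 6.7], "grip": 10},
  {"angular": [0, -0.1, 0], "travel": [-0.9, 0.1, 6.7], "grip": 10},
  {"angular": [0, -0.1, 0], "travel": [-0.9, 0, 6.6], "grip": 10},
  {"angular": [0, 0, 0], "travel": [-0.8, 0, 6.6], "grip": 10},
  {"angular": [0, 0, 0], "travel": [0, 0, 0], "grip": 10},
  {"angular": [0, 0, 0], "travel": [0, 0, 0], "grip": 10},
])

```text
time_s: 9.75
position: [578.5, 102.6, 139.6]
orientation: [[-0.845, 0.256, 0.469], [0.337, 0.937, 0.096], [-0.414, 0.239, -0.878]]
ft_force: [0.6, 0.1, -3.2]
finger_gap: 15.0
grasp_force: 52.3
```

```bash
cat > st.py <<'E'
from go import *
s=manip.observe(); p=np.array(s["position"]); f=np.array(s["ft_force"])
print(s["time_s"],p,"rel bed",B.T@(p-c)-[0,0,G],"f bed axes",B.T@f,"raw",f,"tq",s["torque"],s["finger_gap"],s["grasp_force"])
E
python3 st.py
```

```text
9.75 [578.46 102.56 139.59] rel bed [-2.54  0.82 11.07] f bed axes [-1.   -0.03 -3.09] raw [ 0.6   0.09 -3.19] tq [-0.11  0.5   0.03] 15.017348876251704 52.31769382953644
```

>>> arm_command([
  {"angular": [0, 0, 0], "travel": [0, 0, 1], "grip": 10},
  {"angular": [0, 0, 0], "travel": [0, 0, 1], "grip": 10},
  {"angular": [0, 0, 0], "travel": [0, 0, 1], "grip": 10},
  {"angular": [0, 0, 0], "travel": [0, 0, 1], "grip": 10},
  {"angular": [0, 0, 0], "travel": [0, 0, 0], "grip": 10},
  {"angular": [0, 0, 0], "travel": [0, 0, 0], "grip": 10},
  {"angular": [0, 0, 0], "travel": [0, 0, 0], "grip": 10},
  {"angular": [0, 0, 0], "travel": [0, 0, 0], "grip": 10},
])

```text
time_s: 10.42
position: [580.4, 102.9, 136.8]
orientation: [[-0.845, 0.256, 0.47], [0.337, 0.937, 0.096], [-0.415, 0.239, -0.878]]
ft_force: [0.4, 0.7, -4.2]
finger_gap: 15.1
grasp_force: 52.3
```

>>> arm_command([
  {"angular": [0, 0, 0], "travel": [0, 0, 1], "grip": 10},
  {"angular": [0, 0, 0], "travel": [0, 0, 1], "grip": 10},
  {"angular": [0, 0, 0], "travel": [0, 0, 0], "grip": 10},
  {"angular": [0, 0, 0], "travel": [0, 0, 0], "grip": 10},
  {"angular": [0, 0, 0], "travel": [0, 0, 0], "grip": 10},
  {"angular": [0, 0, 0], "travel": [0, 0, 0], "grip": 10},
  {"angular": [0, 0, 0], "travel": [0, 0, 0], "grip": 10},
  {"angular": [0, 0, 0], "travel": [0, 0, 0], "grip": 10},
])

```text
time_s: 11.08
position: [581.3, 103.1, 134.9]
orientation: [[-0.845, 0.256, 0.47], [0.337, 0.937, 0.096], [-0.415, 0.239, -0.878]]
ft_force: [0.3, -0.4, -2.4]
finger_gap: 15.3
grasp_force: 52.3
```

```bash
python3 st.py
```

```text
11.0833 [581.34 103.07 134.94] rel bed [-2.2   0.76  5.58] f bed axes [-0.97 -0.41 -2.25] raw [ 0.3  -0.36 -2.44] tq [-0.03  0.44  0.01] 15.290828542978957 52.3173862695694
```

>>> arm_command([
  {"angular": [0, 0, 0], "travel": [0, 0, 1], "grip": 10},
  {"angular": [0, 0, 0], "travel": [0, 0, 0.5], "grip": 10},
  {"angular": [0, 0, 0], "travel": [0, 0, 0], "grip": 10},
  {"angular": [0, 0, 0], "travel": [0, 0, 0], "grip": 10},
  {"angular": [0, 0, 0], "travel": [0, 0, 0], "grip": 10},
  {"angular": [0, 0, 0], "travel": [0, 0, 0], "grip": 10},
  {"angular": [0, 0, 0], "travel": [0, 0, 0], "grip": 10},
  {"angular": [0, 0, 0], "travel": [0, 0, 0], "grip": 10},
])

```text
time_s: 11.75
position: [582.0, 103.2, 133.6]
orientation: [[-0.845, 0.256, 0.47], [0.337, 0.937, 0.096], [-0.415, 0.239, -0.878]]
ft_force: [-0.5, 0.1, -2.6]
finger_gap: 15.4
grasp_force: 52.3
```

>>> arm_command([
  {"angular": [0, 0, 0], "travel": [0, 0, 1], "grip": 10},
  {"angular": [0, 0, 0], "travel": [0, 0, 0.5], "grip": 10},
  {"angular": [0, 0, 0], "travel": [0, 0, 0], "grip": 10},
  {"angular": [0, 0, 0], "travel": [0, 0, 0], "grip": 10},
  {"angular": [0, 0, 0], "travel": [0, 0, 0], "grip": 10},
  {"angular": [0, 0, 0], "travel": [0, 0, 0], "grip": 10},
  {"angular": [0, 0, 0], "travel": [0, 0, 0], "grip": 10},
  {"angular": [0, 0, 0], "travel": [0, 0, 0], "grip": 10},
])

```text
time_s: 12.42
position: [582.7, 103.4, 132.3]
orientation: [[-0.845, 0.256, 0.47], [0.337, 0.936, 0.096], [-0.415, 0.239, -0.878]]
ft_force: [-4.8, 0.9, 3.2]
finger_gap: 15.3
grasp_force: 53.4
```

```bash
python3 st.py
```

```text
12.4167 [582.71 103.4  132.31] rel bed [-2.23  0.82  2.61] f bed axes [-2.49  1.87  4.96] raw [-4.84  0.94  3.16] tq [0.05 0.55 0.11] 15.262978152607365 53.43992292881012
```

Contact is at the expected height (2.6 mm above my estimate, consistent with a bed face at 105 mm), so the shoe is resting on the bed. Releasing and backing off.

>>> arm_command([
  {"angular": [0, 0, 0], "travel": [0, 0, -0.3], "grip": 10},
  {"angular": [0, 0, 0], "travel": [0, 0, 0], "grip": 20},
  {"angular": [0, 0, 0], "travel": [0, 0, 0], "grip": 30},
  {"angular": [0, 0, 0], "travel": [0, 0, 0], "grip": 40},
  {"angular": [0, 0, 0], "travel": [0, 0, 0], "grip": 45},
  {"angular": [0, 0, 0], "travel": [0, 0, 0], "grip": 45},
  {"angular": [0, 0, 0], "travel": [0, 0, 0], "grip": 45},
  {"angular": [0, 0, 0], "travel": [0, 0, 0], "grip": 45},
])

```text
time_s: 13.08
position: [582.7, 103.3, 132.6]
orientation: [[-0.845, 0.256, 0.47], [0.337, 0.937, 0.096], [-0.415, 0.239, -0.878]]
ft_force: [-0.0, 0.1, 0.1]
finger_gap: 45.2
grasp_force: 0.0
```

>>> arm_command([
  {"angular": [0, 0, 0], "travel": [0, 0, -5], "grip": 45},
  {"angular": [0, 0, 0], "travel": [0, 0, -15], "grip": 45},
  {"angular": [0, 0, 0], "travel": [0, 0, -20], "grip": 45},
  {"angular": [0, 0, 0], "travel": [0, 0, -20], "grip": 45},
  {"angular": [0, 0, 0], "travel": [0, 0, -20], "grip": 20},
  {"angular": [0, 0, 0], "travel": [0, 0, 0], "grip": 0},
  {"angular": [0, 0, 0], "travel": [0, 0, 0], "grip": 0},
  {"angular": [0, 0, 0], "travel": [0, 0, 0], "grip": 0},
])

```text
time_s: 13.75
position: [545.1, 95.6, 202.7]
orientation: [[-0.845, 0.256, 0.47], [0.337, 0.936, 0.096], [-0.416, 0.239, -0.877]]
ft_force: [-0.3, -0.5, -0.4]
finger_gap: 0.0
grasp_force: 0.0
```

```bash
python3 st.py; python3 - <<'E'
from go import *
from fit import model
import pickle
s=manip.observe(); im=optics.snapshot("wrist"); top=optics.snapshot("top"); sc=optics.snapshot("scene")
pickle.dump((s,im,top,sc),open("w5.pkl","wb")); W=wcam(s)
C=c+2.6*n; C=C+B@[-2.5,0,0]; X=lambda *v:C+RT@np.array(v,float)
a=np.linspace(0,2*np.pi,60); o=im.copy()
peg,pin,rim,_=model(q)
for col,L in(((0,255,0),[X(42*np.cos(t),42*np.sin(t),-22) for t in a]+[X(-67,y,-22) for y in(-11,0,11)]+[X(k,y,-67) for y in(-8,8) for k in(-25,25)]),((255,0,255),peg+[pin])):
    for P in L:
        u,v=proj(W,P)[0]; cv2.circle(o,(int(round(u)),int(round(v))),1,col,-1)
save("w5.png",o)
E
```

```text
13.75 [545.11  95.64 202.74] rel bed [-2.15  0.55 82.81] f bed axes [-0.55 -0.41 -0.15] raw [-0.32 -0.48 -0.4 ] tq [-0.03  0.18  0.05] 0.03867005422273555 0.0
```

View pics/w5.png

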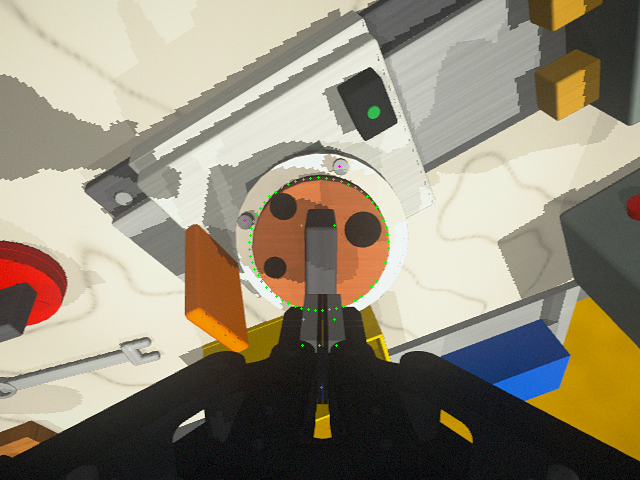

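The shoe lies on the bed with the disc at (321,245), within 2 mm of the expected outline and just uphill of the pegs, and the fin is aligned. Next I'll press the fin top with closed fingers.

>>> arm_command([
  {"angular": [0, 0, 0], "travel": [-0.5, 0, 8], "grip": 0},
  {"angular": [0, 0, 0], "travel": [-0.5, 0, 12], "grip": 0},
  {"angular": [0, 0, 0], "travel": [0, 0, 12], "grip": 0},
  {"angular": [0, 0, 0], "travel": [0, 0, 6], "grip": 0},
  {"angular": [0, 0, 0], "travel": [0, 0, 2], "grip": 0},
  {"angular": [0, 0, 0], "travel": [0, 0, 2], "grip": 0},
  {"angular": [0, 0, 0], "travel": [0, 0, 0], "grip": 0},
  {"angular": [0, 0, 0], "travel": [0, 0, 0], "grip": 0},
])

```text
time_s: 14.57
position: [565.6, 99.4, 166.5]
orientation: [[-0.845, 0.256, 0.47], [0.337, 0.937, 0.096], [-0.415, 0.239, -0.878]]
ft_force: [-0.2, -1.7, 1.0]
finger_gap: -0.0
grasp_force: 0.0
```

>>> arm_command([
  {"angular": [0, 0, 0], "travel": [0, 0, 1], "grip": 0},
  {"angular": [0, 0, 0], "travel": [0, 0, 1], "grip": 0},
  {"angular": [0, 0, 0], "travel": [0, 0, 1], "grip": 0},
  {"angular": [0, 0, 0], "travel": [0, 0, 1], "grip": 0},
  {"angular": [0, 0, 0], "travel": [0, 0, 0.5], "grip": 0},
  {"angular": [0, 0, 0], "travel": [0, 0, 0], "grip": 0},
  {"angular": [0, 0, 0], "travel": [0, 0, 0], "grip": 0},
  {"angular": [0, 0, 0], "travel": [0, 0, 0], "grip": 0},
])

```text
time_s: 15.23
position: [567.8, 99.8, 162.5]
orientation: [[-0.845, 0.256, 0.47], [0.337, 0.937, 0.096], [-0.416, 0.239, -0.877]]
ft_force: [-1.7, -1.3, 5.5]
finger_gap: 0.2
grasp_force: 2.5
```

```bash
python3 st.py
```

```text
15.2333 [567.79  99.8  162.52] rel bed [-1.21  0.2  36.47] f bed axes [ 1.   -0.98  5.77] raw [-1.66 -1.33  5.54] tq [-0.08  0.16 -0.02] 0.19962550540701465 2.4808113338826843
```

>>> arm_command([
  {"angular": [0, 0, 0], "travel": [0, 0, 1], "grip": 0},
  {"angular": [0, 0, 0], "travel": [0, 0, 1], "grip": 0},
  {"angular": [0, 0, 0], "travel": [0, 0, 1], "grip": 0},
  {"angular": [0, 0, 0], "travel": [0, 0, 1], "grip": 0},
  {"angular": [0, 0, 0], "travel": [0, 0, 1], "grip": 0},
  {"angular": [0, 0, 0], "travel": [0, 0, 1], "grip": 0},
  {"angular": [0, 0, 0], "travel": [0, 0, 0], "grip": 0},
  {"angular": [0, 0, 0], "travel": [0, 0, 0], "grip": 0},
])

```text
time_s: 15.9
position: [570.6, 100.4, 157.3]
orientation: [[-0.845, 0.256, 0.47], [0.337, 0.937, 0.096], [-0.416, 0.239, -0.877]]
ft_force: [-5.3, -0.7, 9.1]
finger_gap: 0.4
grasp_force: 5.4
```

```bash
python3 st.py
```

```text
15.9 [570.61 100.36 157.34] rel bed [-1.16  0.2  30.54] f bed axes [-0.29  0.36 10.58] raw [-5.29 -0.69  9.14] tq [-0.14  0.2  -0.05] 0.3540571093954527 5.419180540193338
```

Depressed about 6 mm (10.6 N). I'll push on to bottom, hold there and then release.

>>> arm_command([
  {"angular": [0, 0, 0], "travel": [0, 0, 1], "grip": 0},
  {"angular": [0, 0, 0], "travel": [0, 0, 1], "grip": 0},
  {"angular": [0, 0, 0], "travel": [0, 0, 0.5], "grip": 0},
  {"angular": [0, 0, 0], "travel": [0, 0, 0], "grip": 0},
  {"angular": [0, 0, 0], "travel": [0, 0, 0], "grip": 0},
  {"angular": [0, 0, 0], "travel": [0, 0, 0], "grip": 0},
  {"angular": [0, 0, 0], "travel": [0, 0, 0], "grip": 0},
  {"angular": [0, 0, 0], "travel": [0, 0, 0], "grip": 0},
])

```text
time_s: 16.57
position: [571.4, 100.5, 155.9]
orientation: [[-0.844, 0.256, 0.471], [0.337, 0.937, 0.096], [-0.416, 0.24, -0.877]]
ft_force: [-19.3, -5.0, 30.9]
finger_gap: 0.2
grasp_force: 18.1
```

```bash
python3 st.py
```

```text
16.5667 [571.38 100.54 155.9 ] rel bed [-1.16  0.23 28.9 ] f bed axes [-2.64 -1.15 36.65] raw [-19.28  -5.01  30.9 ] tq [-0.26  0.53 -0.16] 0.17092649268506216 18.079301028046757
```

Bottomed out (36.7 N) and held for about 0.4 s. Releasing gently.

>>> arm_command([
  {"angular": [0, 0, 0], "travel": [0, 0, -1.5], "grip": 0},
  {"angular": [0, 0, 0], "travel": [0, 0, -1.5], "grip": 0},
  {"angular": [0, 0, 0], "travel": [0, 0, -1.5], "grip": 0},
  {"angular": [0, 0, 0], "travel": [0, 0, -1.5], "grip": 0},
  {"angular": [0, 0, 0], "travel": [0, 0, -1.5], "grip": 0},
  {"angular": [0, 0, 0], "travel": [0, 0, -1.5], "grip": 0},
  {"angular": [0, 0, 0], "travel": [0, 0, -1.5], "grip": 0},
  {"angular": [0, 0, 0], "travel": [0, 0, -1.5], "grip": 0},
])

```text
time_s: 17.23
position: [565.9, 99.5, 165.4]
orientation: [[-0.845, 0.256, 0.469], [0.337, 0.937, 0.096], [-0.415, 0.239, -0.878]]
ft_force: [0.3, -0.7, 0.8]
finger_gap: 0.1
grasp_force: 0.0
```

>>> arm_command([
  {"angular": [0, 0, 0], "travel": [0, 0, -5], "grip": 0},
  {"angular": [0, 0, 0], "travel": [0, 0, -15], "grip": 0},
  {"angular": [0, 0, 0], "travel": [0, 0, -25], "grip": 0},
  {"angular": [0, 0, 0], "travel": [0, 0, -30], "grip": 0},
  {"angular": [0, 0, 0], "travel": [0, 0, -25], "grip": 0},
  {"angular": [0, 0, 0], "travel": [0, 0, -10], "grip": 0},
  {"angular": [0, 0, 0], "travel": [0, 0, 0], "grip": 0},
  {"angular": [0, 0, 0], "travel": [0, 0, 0], "grip": 0},
])

```text
time_s: 17.9
position: [514.4, 88.9, 262.5]
orientation: [[-0.844, 0.256, 0.471], [0.337, 0.936, 0.096], [-0.416, 0.24, -0.877]]
ft_force: [-0.2, -0.5, -0.1]
finger_gap: 0.4
grasp_force: 0.0
```

```bash
python3 st.py; python3 - <<'E'
from go import *
import pickle
from scipy.optimize import least_squares
s=manip.observe(); im=optics.snapshot("wrist"); W=wcam(s); pickle.dump((s,im),open("w6.pkl","wb"))
hsv=cv2.cvtColor(im,cv2.COLOR_RGB2HSV)
m=((hsv[...,0]<14)&(hsv[...,1]>90)&(hsv[...,2]>45)).astype(np.uint8)
C=c+2.6*n+B@[-1,0,0]
u0,v0=proj(W,C+22*n)[0]; Y,X_=np.mgrid[:480,:640]; m[np.hypot(X_-u0,Y-v0)>90]=0
nl,lab,st,_=cv2.connectedComponentsWithStats(m); k=1+st[1:,4].argmax(); pts=[]
cn=max(cv2.findContours((lab==k).astype(np.uint8),0,1)[0],key=cv2.contourArea); hull=cv2.convexHull(cn)[:,0]
cn=cn[:,0]; h=[]
for uv in cn.astype(float):
    o,d=ray(W,uv); t=((C+22*n-o)@n)/(d@n); h.append((B.T@(o+t*d-C)) [:2])
h=np.array(h); r=np.hypot(*h.T); g=h[r>36]
f=least_squares(lambda x:np.hypot(*(g-x).T)-42,[0,0],loss="soft_l1",f_scale=.5)
print("shoe axis in bed (x uphill,y)",f.x+[-1,0],len(g),"rms",np.sqrt(np.mean(f.fun**2)))
# plate: target poses; plate centre at y=-83 from bed centre, push from behind
hx=np.array([np.cos(q[3]),np.sin(q[3]),0]); hy=B[:,1]; c0=np.array([c[0],c[1],0])
print("plate top uv",proj(W,c0-83*hy+[0,0,135]),"c0",c0,"hx",hx,"hy",hy)
for d in cut_out("push_plate","wrist")[:2]: print(d["uv"],d["conf"])
E
```

```text
17.9 [514.45  88.85 262.48] rel bed [ -1.07  -0.13 150.29] f bed axes [-0.33 -0.48  0.08] raw [-0.23 -0.53 -0.09] tq [-0.04  0.24  0.04] 0.3728630979220418 0.0
shoe axis in bed (x uphill,y) [-0.7   0.66] 417 rms 6.015166948929469
plate top uv [[239.83 290.19]] c0 [601.67 106.34   0.  ] hx [0.98 0.2  0.  ] hy [-0.2   0.98  0.  ]
[284.3, 149.2] 0.96
```

Shoe axis is within 1 mm of the bed centre after pressing. Next is planning the push.

```bash
python3 - <<'E'
from go import *
from fit import W1,W2
hx=np.array([np.cos(q[3]),np.sin(q[3]),0]); hy=B[:,1]; c0=np.array([c[0],c[1],0])
for uv in((239,223),(254,223),(240,280),(253,280)):
    d=atz(W1,uv,135)-c0; print(uv,"hx",d@hx,"hy",d@hy)
R=Rot([0,0,-1],-hx)
P=c0-132*hy-8*hx+[0,0,200]; print(P)
plan(P,R,8); plan(P+[0,0,-85],R,4,P,R)
E
```

```text
(239, 223) hx -29.00068164337637 hy -86.5861036167931
(254, 223) hx -29.070796271273757 hy -73.6548034549989
(240, 280) hx 23.776616838632126 hy -88.47867206122604
(253, 280) hx 23.714822126590374 hy -76.78834400107354
[619.59 -24.68 200.  ]
rows 8 ang [ 0.94  3.49 -3.63] trav [-12.32 -13.95   9.53] |t| 20.9 |w| 5.12
rows 4 ang [0. 0. 0.] trav [ 0.    0.   21.25] |t| 21.2 |w| 0.0
```

>>> arm_command([
  {"angular": [0.9, 3.5, -3.6], "travel": [-12.3, -14, 9.5], "grip": 0},
  {"angular": [0.9, 3.5, -3.6], "travel": [-12.3, -14, 9.5], "grip": 0},
  {"angular": [0.9, 3.5, -3.6], "travel": [-12.3, -14, 9.5], "grip": 0},
  {"angular": [0.9, 3.5, -3.6], "travel": [-12.3, -14, 9.5], "grip": 0},
  {"angular": [0.9, 3.5, -3.6], "travel": [-12.3, -14, 9.5], "grip": 0},
  {"angular": [1, 3.5, -3.6], "travel": [-12.3, -14, 9.5], "grip": 0},
  {"angular": [1, 3.5, -3.6], "travel": [-12.3, -14, 9.5], "grip": 0},
  {"angular": [1, 3.5, -3.7], "travel": [-12.3, -14, 9.5], "grip": 0},
])

```text
time_s: 18.67
position: [620.0, -26.0, 198.8]
orientation: [[-0.981, -0.196, -0.005], [-0.196, 0.981, 0.001], [0.004, 0.002, -1.0]]
ft_force: [0.1, -0.2, -0.6]
finger_gap: 0.0
grasp_force: 0.0
```

```bash
cat > pp.py <<'E'
from go import *
hx=np.array([np.cos(q[3]),np.sin(q[3]),0]); hy=B[:,1]; c0=np.array([c[0],c[1],0])
R=Rot([0,0,-1],-hx); s=manip.observe(); p=np.array(s["position"]); d=p-c0; f=np.array(s["ft_force"])
print(s["time_s"],"hx",d@hx,"hy",d@hy,"z",p[2],"f hx,hy,z",f@hx,f@hy,f[2],s["joint_velocities"])
E
python3 - <<'E'
from pp import *
plan(c0-132*hy-8*hx+[0,0,115],R,5)
E
```

```text
18.6667 hx -7.872538438670069 hy -133.3471196106913 z 198.7594078626031 f hx,hy,z 0.02727072305152087 -0.25057973808289186 -0.5722143678332463 [  2.47  37.72 -52.62 -26.34  50.87 -32.26]
rows 5 ang [ 0.02 -0.05  0.01] trav [-0.02  0.25 16.75] |t| 16.8 |w| 0.05
```

>>> arm_command([
  {"angular": [0, 0, 0], "travel": [0, 0.2, 16.7], "grip": 0},
  {"angular": [0, 0, 0], "travel": [0, 0.2, 16.7], "grip": 0},
  {"angular": [0, 0, 0], "travel": [0, 0.2, 16.8], "grip": 0},
  {"angular": [0, 0, 0], "travel": [0, 0.2, 16.8], "grip": 0},
  {"angular": [0, 0, 0], "travel": [0, 0.2, 16.8], "grip": 0},
  {"angular": [0, 0, 0], "travel": [0, 5, 0], "grip": 0},
  {"angular": [0, 0, 0], "travel": [0, 8, 0], "grip": 0},
  {"angular": [0, 0, 0], "travel": [0, 5, 0], "grip": 0},
])

```text
time_s: 19.33
position: [615.6, -5.2, 116.9]
orientation: [[-0.981, -0.194, -0.001], [-0.194, 0.981, 0.002], [0.0, 0.002, -1.0]]
ft_force: [0.8, -0.4, -0.1]
finger_gap: 0.0
grasp_force: 0.0
```

>>> arm_command([
  {"angular": [0, 0, 0], "travel": [0, 1.5, 0], "grip": 0},
  {"angular": [0, 0, 0], "travel": [0, 1.5, 0], "grip": 0},
  {"angular": [0, 0, 0], "travel": [0, 1.5, 0], "grip": 0},
  {"angular": [0, 0, 0], "travel": [0, 1.5, 0], "grip": 0},
  {"angular": [0, 0, 0], "travel": [0, 1.5, 0], "grip": 0},
  {"angular": [0, 0, 0], "travel": [0, 1.5, 0], "grip": 0},
  {"angular": [0, 0, 0], "travel": [0, 1.5, 0], "grip": 0},
  {"angular": [0, 0, 0], "travel": [0, 1.5, 0], "grip": 0},
])

```text
time_s: 20.0
position: [613.5, 5.2, 117.1]
orientation: [[-0.981, -0.194, 0.0], [-0.194, 0.981, 0.001], [-0.001, 0.001, -1.0]]
ft_force: [0.5, -4.5, 2.2]
finger_gap: -0.0
grasp_force: 2.3
```

```bash
python3 pp.py
```

```text
20.0 hx -8.152659445543105 hy -101.48655955491517 z 117.05676644290165 f hx,hy,z -0.37365230510466446 -4.508796020879682 2.2415719142567174 [ 1.56 -0.25  0.43  0.1  -0.2   1.56]
```

>>> arm_command([
  {"angular": [0, 0, 0], "travel": [0, 2, 0], "grip": 0},
  {"angular": [0, 0, 0], "travel": [0, 3, 0], "grip": 0},
  {"angular": [0, 0, 0], "travel": [0, 4, 0], "grip": 0},
  {"angular": [0, 0, 0], "travel": [0, 4, 0], "grip": 0},
  {"angular": [0, 0, 0], "travel": [0, 4, 0], "grip": 0},
  {"angular": [0, 0, 0], "travel": [0, 4, 0], "grip": 0},
  {"angular": [0, 0, 0], "travel": [0, 4, 0], "grip": 0},
  {"angular": [0, 0, 0], "travel": [0, 4, 0], "grip": 0},
])

```text
time_s: 20.67
position: [607.8, 33.9, 117.1]
orientation: [[-0.981, -0.194, 0.0], [-0.194, 0.981, 0.001], [-0.0, 0.001, -1.0]]
ft_force: [0.4, -4.7, 1.9]
finger_gap: 0.3
grasp_force: 2.6
```

>>> arm_command([
  {"angular": [0, 0, 0], "travel": [0, 4, 0], "grip": 0},
  {"angular": [0, 0, 0], "travel": [0, 4, 0], "grip": 0},
  {"angular": [0, 0, 0], "travel": [0, 4, 0], "grip": 0},
  {"angular": [0, 0, 0], "travel": [0, 4, 0], "grip": 0},
  {"angular": [0, 0, 0], "travel": [0, 4, 0], "grip": 0},
  {"angular": [0, 0, 0], "travel": [0, 4, 0], "grip": 0},
  {"angular": [0, 0, 0], "travel": [0, 4, 0], "grip": 0},
  {"angular": [0, 0, 0], "travel": [0, 4, 0], "grip": 0},
])

```text
time_s: 21.33
position: [601.6, 65.3, 117.1]
orientation: [[-0.981, -0.194, 0.0], [-0.194, 0.981, 0.001], [-0.0, 0.001, -1.0]]
ft_force: [0.5, -5.2, 0.2]
finger_gap: -0.0
grasp_force: 2.6
```

>>> arm_command([
  {"angular": [0, 0, 0], "travel": [0, 4, 0], "grip": 0},
  {"angular": [0, 0, 0], "travel": [0, 4, 0], "grip": 0},
  {"angular": [0, 0, 0], "travel": [0, 4, 0], "grip": 0},
  {"angular": [0, 0, 0], "travel": [0, 4, 0], "grip": 0},
  {"angular": [0, 0, 0], "travel": [0, 4, 0], "grip": 0},
  {"angular": [0, 0, 0], "travel": [0, 4, 0], "grip": 0},
  {"angular": [0, 0, 0], "travel": [0, 3, 0], "grip": 0},
  {"angular": [0, 0, 0], "travel": [0, 2, 0], "grip": 0},
])

```text
time_s: 22.0
position: [595.9, 94.0, 117.1]
orientation: [[-0.981, -0.194, 0.0], [-0.194, 0.981, 0.002], [-0.0, 0.002, -1.0]]
ft_force: [0.9, -4.1, 0.8]
finger_gap: -0.2
grasp_force: 2.4
```

```bash
python3 pp.py
```

```text
22.0 hx -8.029710050640178 hy -10.963163151113 z 117.07461497381658 f hx,hy,z 0.10811528624172033 -4.207222241183278 0.8025511769710659 [ 2.07 -0.11  0.14 -0.05 -0.04  2.04]
```

>>> arm_command([
  {"angular": [0, 0, 0], "travel": [0, 2, 0], "grip": 0},
  {"angular": [0, 0, 0], "travel": [0, 2, 0], "grip": 0},
  {"angular": [0, 0, 0], "travel": [0, 2, 0], "grip": 0},
  {"angular": [0, 0, 0], "travel": [0, 2, 0], "grip": 0},
  {"angular": [0, 0, 0], "travel": [0, 2, 0], "grip": 0},
  {"angular": [0, 0, 0], "travel": [0, 2, 0], "grip": 0},
  {"angular": [0, 0, 0], "travel": [0, 1, 0], "grip": 0},
  {"angular": [0, 0, 0], "travel": [0, 1, 0], "grip": 0},
])

```text
time_s: 22.67
position: [593.7, 105.7, 117.1]
orientation: [[-0.981, -0.194, 0.001], [-0.194, 0.981, -0.002], [-0.0, -0.002, -1.0]]
ft_force: [5.6, -29.5, -1.2]
finger_gap: -0.4
grasp_force: 15.6
```

>>> arm_command([
  {"angular": [0, 0, 0], "travel": [0, 1, 0], "grip": 0},
  {"angular": [0, 0, 0], "travel": [0, 1, 0], "grip": 0},
  {"angular": [0, 0, 0], "travel": [0, 1, 0], "grip": 0},
  {"angular": [0, 0, 0], "travel": [0, 1, 0], "grip": 0},
  {"angular": [0, 0, 0], "travel": [0, 0.5, 0], "grip": 0},
  {"angular": [0, 0, 0], "travel": [0, 0, 0], "grip": 0},
  {"angular": [0, 0, 0], "travel": [0, 0, 0], "grip": 0},
  {"angular": [0, 0, 0], "travel": [0, 0, 0], "grip": 0},
])

```text
time_s: 23.33
position: [593.6, 106.2, 117.2]
orientation: [[-0.981, -0.193, 0.002], [-0.193, 0.981, -0.007], [-0.0, -0.007, -1.0]]
ft_force: [8.3, -59.0, -1.3]
finger_gap: -0.0
grasp_force: 29.5
```

```bash
python3 pp.py
```

```text
23.3333 hx -7.957467536620692 hy 1.395089794620449 z 117.2166241642244 f hx,hy,z -3.412826921402782 -59.48504616415544 -1.2725591766582645 [-0.07 -0.   -0.03 -0.09  0.02 -0.11]
```

A stiff stop was reached (59 N). Backing away, lifting and checking.

>>> arm_command([
  {"angular": [0, 0, 0], "travel": [0, -3, 0], "grip": 0},
  {"angular": [0, 0, 0], "travel": [0, -3, 0], "grip": 0},
  {"angular": [0, 0, 0], "travel": [0, -6, 0], "grip": 0},
  {"angular": [0, 0, 0], "travel": [0, -12, 0], "grip": 0},
  {"angular": [0, 0, 0], "travel": [0, -12, 0], "grip": 0},
  {"angular": [0, 0, 0], "travel": [0, -5, -20], "grip": 0},
  {"angular": [0, 0, 0], "travel": [0, 0, -35], "grip": 0},
  {"angular": [0, 0, 0], "travel": [0, 0, -35], "grip": 0},
])

```text
time_s: 24.0
position: [599.6, 70.5, 207.2]
orientation: [[-0.981, -0.193, -0.003], [-0.193, 0.981, 0.002], [0.002, 0.002, -1.0]]
ft_force: [0.8, -0.8, 0.5]
finger_gap: 0.1
grasp_force: 0.0
```

>>> arm_command([
  {"angular": [0, 0, 0], "travel": [0, 0, -35], "grip": 0},
  {"angular": [0, 0, 0], "travel": [0, 0, -35], "grip": 0},
  {"angular": [0, 0, 0], "travel": [0, 0, -30], "grip": 0},
  {"angular": [0, 0, 0], "travel": [0, 0, 0], "grip": 0},
  {"angular": [0, 0, 0], "travel": [0, 0, 0], "grip": 0},
  {"angular": [0, 0, 0], "travel": [0, 0, 0], "grip": 0},
  {"angular": [0, 0, 0], "travel": [0, 0, 0], "grip": 0},
  {"angular": [0, 0, 0], "travel": [0, 0, 0], "grip": 0},
])

```text
time_s: 24.67
position: [599.8, 71.3, 305.7]
orientation: [[-0.981, -0.194, -0.002], [-0.194, 0.981, 0.002], [0.002, 0.002, -1.0]]
ft_force: [-0.5, -0.4, -0.2]
finger_gap: -0.1
grasp_force: 0.0
```

```bash
python3 pp.py; python3 - <<'E'
from pp import *
from fit import model
s=manip.observe(); im=optics.snapshot("wrist"); W=wcam(s); print(s["position"])
q2=q.copy(); q2[:3]+=110*hy+[0,0,2.6]; peg,pin,rim,_=model(q2); C=q2[:3]+B@[-1,.5,0]; X=lambda *v:C+RT@np.array(v,float)
a=np.linspace(0,2*np.pi,60); o=cv2.resize(im,(800,600))
for col,L in(((0,255,0),[X(42*np.cos(t),42*np.sin(t),-22) for t in a]+[X(-67,y,-22) for y in(-11,0,11)]+[X(k,y,-67) for y in(-8,8) for k in(-25,25)]),((255,0,255),peg+[pin]+list(rim[::4]))):
    for P in L:
        u,v=proj(W,P)[0]*1.25; cv2.circle(o,(int(round(u)),int(round(v))),1,col,-1)
save("w7.png",o)
E
```

```text
24.6667 hx -8.69538964005307 hy -34.03339198009852 z 305.675079647695 f hx,hy,z -0.5576769251951784 -0.2861633358868848 -0.22564910617215267 [ 0.04 -0.04 -0.44  0.    0.13  0.02]
24.6667 hx -8.69538964005307 hy -34.03339198009852 z 305.675079647695 f hx,hy,z -0.5576769251951784 -0.2861633358868848 -0.22564910617215267 [ 0.04 -0.04 -0.44  0.    0.13  0.02]
[599.78  71.27 305.68]
```

View pics/w7.png

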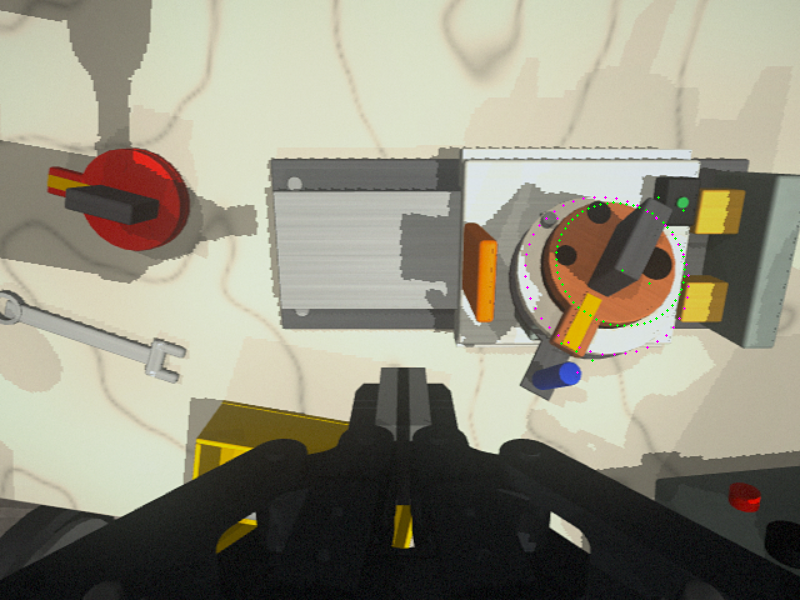

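The image shows the carriage at the pads (pads at (720,212) and (705,298)) with the shoe in place and its nose pointing at the pin. It sits about 7 mm short of my nominal 110 mm overlay, though. I'll check numerically whether a gap to the pads remains.

```bash
python3 - <<'E'
from pp import *
import fit, pickle
s=manip.observe(); im=optics.snapshot("wrist"); sc=optics.snapshot("scene"); pickle.dump((s,im),open("w7.pkl","wb")); W7=wcam(s)
def prof(im,v,a,b): return " ".join("%d:%d,%d,%d"%(u,*im[v-1:v+2,u].mean(0)) for u in range(a,b,3))
pads=lambda im:((lambda h:((h[...,0]>15)&(h[...,0]<27)&(h[...,1]>110)&(h[...,2]>60)).astype(np.uint8))(cv2.cvtColor(im,cv2.COLOR_RGB2HSV)))
for n,i,W in(("w1",fit.i1,fit.W1),("w7",im,W7)):
    m=pads(i); nl,l,st,ce=cv2.connectedComponentsWithStats(m); print(n,[tuple(map(int,x)) for x in st[1:] if x[4]>200])
for v in(156,165,240,258): print("w7",v,prof(im,v,525,580))
for v in(190,265): print("w1",v,prof(fit.i1,v,405,430),"|",prof(fit.i1,v,498,535))
E
```

```text
24.7167 hx -8.59325045448005 hy -34.0047314418159 z 305.8612227743624 f hx,hy,z -0.47695423035332346 -0.3063583839675389 -0.3375555362823356 [ 0.08 -0.14 -0.36 -0.03  0.11  0.04]
w1 [(165, 0, 44, 8, 229), (44, 166, 34, 13, 232), (512, 180, 47, 35, 1268), (240, 225, 11, 55, 433), (503, 244, 44, 35, 1320), (200, 337, 124, 57, 4116), (181, 373, 142, 82, 4845)]
w7 [(38, 139, 35, 14, 227), (552, 150, 45, 37, 1051), (383, 194, 14, 62, 649), (541, 220, 42, 37, 1314), (449, 234, 33, 47, 643), (157, 320, 123, 44, 3102), (156, 354, 42, 29, 575), (313, 404, 17, 35, 436), (173, 415, 33, 27, 383)]
w7 156 525:49,48,43 528:47,46,41 531:49,47,43 534:66,66,62 537:68,67,64 540:69,68,64 543:66,64,61 546:65,84,64 549:67,63,62 552:63,65,62 555:65,66,60 558:67,59,43 561:162,123,48 564:217,201,68 567:215,199,64 570:217,198,65 573:216,196,62 576:215,198,63 579:215,198,63
w7 165 525:95,94,92 528:92,92,89 531:94,95,92 534:83,83,79 537:65,67,63 540:57,56,51 543:65,138,77 546:63,161,83 549:67,83,65 552:65,64,59 555:63,63,60 558:90,73,38 561:221,187,60 564:217,194,63 567:217,196,64 570:217,194,62 573:217,196,62 
[... 551 characters left out ...]
1,51 573:62,61,53 576:63,64,57 579:65,67,58
w1 190 405:53,160,80 408:54,159,76 411:61,58,58 414:60,62,59 417:65,66,62 420:177,181,170 423:143,144,138 426:170,173,163 429:171,172,163 | 498:172,173,164 501:110,109,106 504:95,95,91 507:96,95,89 510:94,96,90 513:92,91,83 516:71,59,33 519:76,63,36 522:71,60,34 525:124,93,37 528:187,170,54 531:189,172,59 534:187,169,53
w1 265 405:188,189,175 408:189,193,180 411:191,201,196 414:191,202,194 417:127,129,124 420:161,163,154 423:161,161,155 426:161,162,155 429:162,163,156 | 498:94,95,90 501:96,98,92 504:73,59,38 507:73,60,34 510:77,63,38 513:94,73,36 516:190,169,57 519:188,165,55 522:187,163,51 525:188,166,54 528:187,163,51 531:188,164,52 534:124,93,37
```

```bash
python3 - <<'E'
from pp import *
import fit, pickle
s7,i7=pickle.load(open("w7.pkl","rb")); W7=wcam(s7); i1,i2,W1,W2=fit.i1,fit.i2,fit.W1,fit.W2
def led(i):
    b=i.astype(int); m=((b[...,1]-b[...,0]>40)&(b[...,1]-b[...,2]>30)).astype(np.uint8)
    m[:, :380]=0; m[:120]=0; m[260:]=0
    nl,l,st,ce=cv2.connectedComponentsWithStats(m); k=1+st[1:,4].argmax(); return ce[k]
L1,L2,L7=led(i1),led(i2),led(i7); print("led",L1,L2,L7)
X=tri([W1,W2],[L1,L2]); print("led pos",X,proj(W1,X)-L1,proj(W2,X)-L2)
for z in(X[2],X[2]-3,X[2]+3):
    a=atz(W1,L1,z);b=atz(W2,L2,z);e=atz(W7,L7,z); print("z",z,"travel from w1",(e-a)@hy,"from w2",(e-b)@hy)
for v in(205,212,225): print(v," ".join("%d:%d"%(u,i2[v-1:v+2,u].mean()) for u in range(538,562)))
print(" ".join("%d:%d"%(u,i1[188:191,u].mean()) for u in range(410,426)))
P=tri([W1,W7],[(514.5,265),(548,240)]); print("pad lower top edge",P,(P-c0)@hy)
P=tri([W1,W7],[(526.5,190),(560,165)]); print("pad upper",P,(P-c0)@hy)
for z in(50,60,70,80,90): print(z,"box edge w1 hy",(atz(W1,(418.5,190),z)-c0)@hy,"pad edges",(atz(W1,(526.5,190),z)-c0)@hy,(atz(W7,(560,165),z)-c0)@hy, "pad foot w1",(atz(W1,(515,190),z)-c0)@hy)
E
```

```text
24.8167 hx -8.404185816394895 hy -33.944221299766134 z 306.2932716064115 f hx,hy,z -0.3719527512963092 0.5484491903497879 -0.649175329247531 [ 0.01 -0.28 -0.23  0.01  0.12  0.06]
led [406.05 191.73] [538.44 220.88] [545.61 161.29]
led pos [543.23 164.51  73.94] [[-0.02  0.09]] [[ 0.03 -0.09]]
z 73.93501932502585 travel from w1 103.8388162926484 from w2 103.86795399190908
z 70.93501932502585 travel from w1 104.85046297854554 from w2 103.85451096069501
z 76.93501932502585 travel from w1 102.82716960675131 from w2 103.88139702312311
205 538:54 539:57 540:54 541:54 542:53 543:54 544:54 545:52 546:52 547:52 548:50 549:50 550:50 551:49 552:57 553:54 554:56 555:61 556:66 557:66 558:62 559:57 560:57 561:56
212 538:60 539:58 540:59 541:59 542:59 543:59 544:56 545:57 546:57 547:58 548:57 549:51 550:100 551:155 552:165 553:163 554:164 555:165 556:164 557:164 558:164 559:162 560:162 561:163
225 538:72 539:73 540:66 541:62 542:56 543:58 544:56 545:56 546:51 547:49 548:106 549:159 550:162 551:161 552:161 553:160 554:161 555:160 556:161 557:159 558:161 559:160 560:159 561:160
410:60 411:57 412:58 413:60 414:59 415:59 416:53 417:57 418:129 419:178 420:172 421:179 422:161 423:143 424:153 425:163
pad lower top edge [593.63 293.    77.97] 184.6304741444423
pad upper [521.88 314.63  13.9 ] 219.85255623052015
50 box edge w1 hy 86.48934604750288 pad edges 200.27671709537373 200.01109453176005 pad foot w1 188.16015590399888
60 box edge w1 hy 84.08197009431295 pad edges 195.1841318694571 194.17191139129102 pad foot w1 183.35350313407474
70 box edge w1 hy 81.67459414112302 pad edges 190.09154664354048 188.33272825082202 pad foot w1 178.54685036415052
80 box edge w1 hy 79.26721818793312 pad edges 184.9989614176238 182.493545110353 pad foot w1 173.74019759422632
90 box edge w1 hy 76.85984223474323 pad edges 179.90637619170724 176.65436196988398 pad foot w1 168.93354482430212
```

Travel measured from the LED is 103.9 mm. The plate-to-finger geometry agrees, all of the 59 N went through the fingers, and the carriage didn't spring back. So this is the hard stop, and the carriage simply started about 6 mm along. Last I'll check the nose direction, then hand in if it's good.

```bash
python3 - <<'E'
from pp import *
import pickle
s7,im=pickle.load(open("w7.pkl","rb")); W=wcam(s7)
C=c+103.9*hy+2.6*n
h=cv2.cvtColor(im,cv2.COLOR_RGB2HSV)
def onplane(uv,z):
    o,d=ray(W,uv); t=((C+z*n-o)@n)/(d@n); return (B.T@(o+t*d-C))[:2]
m=((h[...,0]>18)&(h[...,0]<30)&(h[...,1]>140)&(h[...,2]>120)).astype(np.uint8); m[:225]=0; m[:,:435]=0; m[:,500:]=0
v,u=np.nonzero(m); y=onplane((u.mean(),v.mean()),22); e=np.array([np.cos(q[4]),np.sin(q[4])]); lat=np.array([-e[1],e[0]])
print("stripe px",u.mean(),v.mean(),len(u),"along",y@e,"lateral",y@lat)
k=((h[...,0]<14)&(h[...,1]>90)&(h[...,2]>45)).astype(np.uint8); cu,cv_=proj(W,C+22*n)[0]; Y,X=np.mgrid[:480,:640]; k[np.hypot(X-cu,Y-cv_)>62]=0
cn=cv2.convexHull(max(cv2.findContours(k,0,1)[0],key=cv2.contourArea))[:,0].astype(float)
g=np.array([onplane(p_,22) for p_ in cn]); g=g[(g@e)<25]
from scipy.optimize import least_squares
f=least_squares(lambda x:np.hypot(*(g-x).T)-42,[0,0],loss="soft_l1",f_scale=.5); print("axis",f.x,"rms",np.sqrt(np.mean(f.fun**2)),len(g))
if abs(y@lat)<5 and np.hypot(*f.x)<6: print(manip.job_done())
E
```

```text
24.8167 hx -8.404185816394895 hy -33.944221299766134 z 306.2932716064115 f hx,hy,z -0.3719527512963092 0.5484491903497879 -0.649175329247531 [ 0.01 -0.28 -0.23  0.01  0.12  0.06]
stripe px 465.1127214170692 257.06602254428344 621 along 45.35022919951704 lateral 0.6322948606765848
axis [-0.52 -0.18] rms 0.7702830696575909 28
the job is handed in; nothing more can be done
None
```

The job is handed in, with no verdict returned: the shoe sits within about 1 mm of the bed centre with its nose on the pin line, the bed was pressed to the bottom and released, and the carriage is against a hard stop at the pads. It had moved 103.9 mm, which I read as a start about 6 mm along the rail, and I did not measure that start.

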